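# Seat a brass seal blank in the engraver's three-point nest

### The job

Take the round brass blank from the wooden block and lay it on the steel plate of the engraving nest, between the two ball studs and the drawn-back clamp. With the fingers, gently nudge it along the plate until it bears on both ball studs at once; only then slide the clamp up by its red post, feeling for contact, until its sprung nose presses the blank against both studs, and leave it clamped so, never forcing it hard against the studs (15 N at most), with the other things left where they are.

Things in the scene. Friction and masses are not known exactly. Their poses are not given: they have to be found in the camera images.
- blank_center (a point): centre (half-way up) of the loose solid brass blank: an upright cylinder 44 mm in diameter and 18 mm high, about 230 g, polished (slides easily on the nest). It starts lying flat on the wooden block, clear of the gold ring; the point is 9 mm above its underside
- block: fixed round wooden bench block, 136 mm in diameter and 35 mm high; origin at the centre of its underside, z up. In its own frame the blank starts some 8 to 28 mm to its +x side and the gold ring 45 mm to its -x side, so fingers set to the blank's +y and -y sides are clear
- nest: fixed nest: dark steel plate 12 mm thick on the table. Origin on the table under the seat (where the centre of a fully home blank stands); x points from clamp to studs, z up. The plate reaches x = -163 to +43 mm, y = -42 to +42 mm. The clamp runs along x between two low rails (10 mm high above the plate, x = -161 to -87 mm, y = +-18.5 to +-24.5 mm)
- seat (a point): the centre of the blank when it is fully home against both studs: 21 mm above the table, over the nest's origin; axes as the nest's. The nose pushes along its +x
- stud_left: fixed steel ball stud, ball 12 mm in diameter on an 8 mm post; origin at the ball's centre, 9 mm above the plate (21 mm above the table), at x = +14.0, y = +24.25 mm of the nest
- stud_right: the other ball stud, the same, at x = +14.0, y = -24.25 mm of the nest. Each stud tolerates 15 N at most; a push of F newtons along +x on a blank that bears on both loads each with about F
- clamp (a joint): travel of the clamp's carriage along the nest's +x, in m: 0 drawn back, 0.090 fully forward; starts at 0 to 0.008. Slides stiffly (about 7 N) and stays where left. Its nose ball is sprung, 2 N per mm, and bottoms hard after 3 mm of give, so contact must be felt: the push at the post rises from the sliding 7 N to up to 13 N over the give
- clamp_grip (a point): middle of the clamp's upright red post, 48 mm above the table; axes as the nest's. The post is 14 x 14 mm, its top 13 mm higher, its foot 17 mm lower on the 30 x 34 mm aluminium carriage. A steel nose ball (12 mm diameter, as high as the studs' balls) stands ahead of it: its centre nominally 45 mm towards nest +x from the post, but its screw is reset each time by up to 10 mm either way, unmeasured
- ring: gold-coloured ring 22 mm in diameter, 5 mm high, lying on the wooden block; leave alone
- pliers: small pliers with blue handles, 12 mm high, 130 mm long, lying beside the nest; leave alone
- hammer: hammer 240 mm long, lying on the table; leave alone
- brush: brush 170 mm long, lying on the table; leave alone
- mandrel: upright steel ring mandrel, 172 mm high on a 68 mm foot; leave alone
- tin: closed round tin, 68 mm in diameter, 45 mm high; leave alone
- burr_stand: wooden stand 70 x 150 mm, 61 mm high, full of small burrs; leave alone

How it is judged:
On the way:
1. the blank, lying flat on the nest, is nudged so that it bears on both ball studs at once with at least 1 N each, while the clamp does not yet touch it (contact force between blank and stud_left above 1 N and contact force between blank and stud_right above 1 N and contact force between blank and clamp below 0.1 N and angle between blank_center's own z axis and vertical below 0.1 rad), for 0.2 s.
At the end, for the whole second after the job is handed in: The blank lies flat on the nest plate (within 0.06 rad) and at rest, its centre within 2.5 mm of the seat, held in three-point contact: at least 1 N from the clamp's nose and at least 0.4 N on each ball stud, with the robot clear (contact force between blank and stud_left above 0.4 N and contact force between blank and stud_right above 0.4 N and contact force between blank and clamp above 1 N and distance between blank_center and seat below 0.0025 m and angle between blank_center's own z axis and vertical below 0.06 rad and linear speed of blank below 0.01 m/s); the robot touches nothing.
It fails at once if a ball stud is loaded with more than 15 N by the blank (contact force between blank and stud_left above 15 N or contact force between blank and stud_right above 15 N).
It fails at once if one of the other things is moved by more than 30 mm (distance of any of ring, pliers, hammer, brush, mandrel, tin, burr_stand from where it was at the start of the episode above 0.03 m).
It also fails if it takes over 72 s, if anything falls off the work surface, if the arm or the gripper's body presses on something with over 40 N, if the wrist force passes 120 N, or if a joint passes its speed limit or range.

### The arm

A 6-joint arm with a two-finger parallel gripper is mounted at the origin on the work surface. World frame = base frame: x ahead of the robot, y to its left, z up, the work surface at z = 0. Lengths are in m, angles in rad, forces in N, time in s.
With the tool pointing down it reaches from about 0.35 to 0.775 m from the base axis. Payload 5.5 kg.
Tool frame: the origin (TCP) lies midway between the tips of the shut fingers; the grasp point (between the pads) lies 19 mm behind it; z points along the fingers, y is the direction in which the jaws open and shut (so a half turn about z gives the same grasp; the last joint's range is limited). The gripper opens to 85 mm and grips with 20 to 120 N. Pads are 22 mm wide; open, the fingers measure 114 mm over their backs; the gripper's body (76 mm by 85 mm) begins 54 mm behind the grasp point. The pads swing forward as they close: fully open they stand 13 mm farther back than shut.
Start: joints at [-1.461, 0.313, 0.046, 1.304, 0, 1.431], TCP at [0.142, -0.557, 0.199] pointing down, gripper open.
Joint ranges: [-2.76, 2.76], [-0.86, 1.69], [-1.03, 1.26], [-2.2, 2.34], [-1.47, 1.5], [-3.14, 3.14]. Speed limits (rad/s): [2.57, 2.57, 3.14, 3.14, 3.14, 3.14].

### API

Orientations are given as a rotation vector (axis times angle).
In Python, from bench import robot gives the robot as it stands. The module is installed in compiled form; this text tells all that it offers.
- The arm moves only by the tool apply_moves, never from a script. Its argument "rows" is a list of rows, each an object of numbers: "ax", "ay", "az": the turn, a rotation vector about the tool's x, y, z in rad; "dx", "dy", "dz": the shift along the tool's x, y, z in m; "grip": the opening in per cent of the stroke, from 0 (shut) to 100 (fully open). A call has 1 to 10 rows; each row shifts and turns the pose as measured when the row begins, along the tool's axes as they then stand; what a row does not reach is not made up. A row lasts 1/12 s, in which the tool goes at most 41.7 mm and 7.16 degrees, less where a joint would pass 70% of its speed; a pose out of reach is approached as far as the arm can. A call is refused whole if a number of a shift passes 0.0417 or a number of a turn 0.125, either way. A call with a gripper value outside its range is refused whole. The fingers move at their own pace and stop on an object; the grip force is fixed at half the most. Time passes only in rows, so rows that do not move let the fingers close. It gives the time, the measured TCP pose, the force and the opening at its end, in the units of the state.
- robot.state(): the state, without advancing time (a new reading comes with each control period).
- robot.read_camera(name): name is "side" or "top"; returns a dict with "color" (480x640x3 uint8, red, green, blue), "fx", "fy", "cx", "cy" (pixels), "origin" and "rotation" of the camera in the world. Camera axes: x right, y down, z forward; pixel columns grow to the right and rows downward; lengths in m; the calibration is good to about 2 mm. A picture is of the moment at which its call begins. There is no depth.
- robot.job_done(): hands the job in, once; it reports no verdict.
Trained networks look in a picture, given as the dict that the camera call returned (one of the last four; its "shot" number tells which), for a name from the list of things; names that differ only in an ending like _2 or _b are one class to them, and where a whole thing is asked for, a point or a joint stands for the part that bears it (a point fixed in the world has none). Each returns a list of dicts, best first, with "conf" (0 to 1); they miss things now and then, are a little off and sometimes report something else, mostly with a low value. They report only what shows in the picture. A call takes as long as a camera call.
- robot.find_in(label, picture): "rect" ([centre column, centre row, width, height] in pixels, round what is visible of it).
- robot.place_of(label, picture): "xy" ([column, row] in pixels: a listed point, or the origin of a listed thing).
The state is a dict: "time": time; "joint_pos": joint angles; "dq": joint speeds; "joint_torque": joint torques, N m; "eef_pos": TCP position; "orientation": TCP orientation; "force": force on the tool from outside, world axes, zero at the start; "torque": the same for the moment, N m; "opening": opening from 0.0 (shut) to 1.0 (fully open).
Only numpy, scipy, OpenCV 4.12 (cv2) and the standard library are available. Lean on these libraries where they do the work, as an engineer would, in place of code of your own. Each camera call takes 0.05 s, during which the arm holds its last target. There are 200 camera calls.

## Working session

There is one attempt and no reset: what is moved stays moved. The work goes in short steps, Python scripts to look and compute and a tool call to move; the robot and the scene stay as the last step left them, time stands still between calls to the robot, and variables do not carry over. Pictures are saved under pics/ and viewed, about 8 in all and at most 12, crops included, and the job is handed in when it is done.

Besides the shell and the picture viewer there is one more tool, called as a command line: name --argument value ..., lists and objects as JSON in quotes. apply_moves: Moves the arm, as the interface text tells. Its arguments: {"type":"object","properties":{"rows":{"type":"array","items":{"type":"object","properties":{"ax":{"type":"number"},"ay":{"type":"number"},"az":{"type":"number"},"dx":{"type":"number"},"dy":{"type":"number"},"dz":{"type":"number"},"grip":{"type":"number"}}}}},"required":["rows"]}

```bash
mkdir -p pics; cat > h.py <<'E'
import numpy as np, cv2
from bench import robot
from scipy.spatial.transform import Rotation as R
def ray(p,uv):
    Rm=np.array(p["rotation"]); o=np.array(p["origin"])
    d=Rm@np.array([(uv[0]-p["cx"])/p["fx"],(uv[1]-p["cy"])/p["fy"],1]); return o,d/np.linalg.norm(d)
def atz(p,uv,z):
    o,d=ray(p,uv); return o+d*(z-o[2])/d[2]
def proj(p,X):
    c=np.array(p["rotation"]).T@(np.array(X)-np.array(p["origin"])); return np.array([p["fx"]*c[0]/c[2]+p["cx"],p["fy"]*c[1]/c[2]+p["cy"]])
def tri(ps,uvs):
    A=np.zeros((3,3));b=np.zeros(3)
    for p,uv in zip(ps,uvs):
        o,d=ray(p,uv);M=np.eye(3)-np.outer(d,d);A+=M;b+=M@o
    return np.linalg.solve(A,b)
def save(p,n): cv2.imwrite("pics/"+n,p["color"][:,:,::-1])
E
python3 - <<'E'
from h import *
Z=dict(blank_center=.044,block=0,nest=0,seat=.021,stud_left=.021,stud_right=.021,clamp_grip=.048,ring=.0375,pliers=0.006,mandrel=0,tin=0)
np.set_printoptions(precision=4,suppress=True)
P={}
for n in("top","side"):
    p=P[n]=robot.read_camera(n); save(p,n+"0.png"); print(n,p["origin"],p["fx"])
D={}
for n,p in P.items():
    for l,z in Z.items():
        r=robot.place_of(l,p)
        for q in r[:2]: print(n,l,round(q["conf"],2),np.round(q["xy"],1),atz(p,q["xy"],z))
        if r: D[n,l]=r[0]["xy"]
for l in Z:
    if ("top",l) in D and ("side",l) in D: print("tri",l,tri([P["top"],P["side"]],[D["top",l],D["side",l]]))
s=robot.state();print(s["time"],s["eef_pos"],R.from_rotvec(s["orientation"]).as_matrix(),s["opening"])
E
```

```text
top [ 0.389  -0.0365  1.4877] 597.254995223422
side [ 0.5658 -0.823   0.7117] 450.8085426254062Traceback (most recent call last):
  File "<stdin>", line 11, in <module>
  File "h.py", line 8, in atz
    o,d=ray(p,uv); return o+d*(z-o[2])/d[2]
                                       ~^^^
IndexError: invalid index to scalar variable.
```

```bash
sed -i 's/np.array(p\["rotation"\])/RM(p)/' h.py; cat >> h.py <<'E'
def RM(p):
    r=np.array(p["rotation"]); return r if r.shape==(3,3) else (R.from_rotvec(r) if r.size==3 else R.from_quat(r)).as_matrix()
E
cat > look.py <<'E'
from h import *
Z=dict(blank_center=.044,block=0,nest=0,seat=.021,stud_left=.021,stud_right=.021,clamp_grip=.048,ring=.0375,pliers=0.006,mandrel=0,tin=0)
np.set_printoptions(precision=4,suppress=True)
P={}
for n in("top","side"):
    p=P[n]=robot.read_camera(n); save(p,n+"0.png"); print(n,p["rotation"])
D={}
for n,p in P.items():
    for l,z in Z.items():
        r=robot.place_of(l,p)
        for q in r[:2]: print(n,l,round(q["conf"],2),np.round(q["xy"],1),atz(p,q["xy"],z))
        if r: D[n,l]=r[0]["xy"]
for l in Z:
    if ("top",l) in D and ("side",l) in D: print("tri",l,tri([P["top"],P["side"]],[D["top",l],D["side",l]]))
s=robot.state();print(s["time"],s["eef_pos"],R.from_rotvec(s["orientation"]).as_matrix(),s["opening"])
E
python3 look.py
```

```text
top [-2.157   2.1343 -0.148 ]
side [-2.2648  0.0682 -0.0227]
top blank_center 0.59 [411.6 261.1] [ 0.5662 -0.236   0.044 ]
top block 0.78 [413.5 269.4] [ 0.5508 -0.2466  0.    ]
top nest 0.96 [265.5 261. ] [0.5681 0.1244 0.    ]
top seat 0.76 [266.6 262.1] [0.5628 0.1193 0.021 ]
top stud_left 0.37 [259.  267.9] [0.5482 0.1377 0.021 ]
top stud_right 0.56 [257. 251.] [0.5903 0.1438 0.021 ]
top clamp_grip 0.52 [319.1 251.6] [ 0.5867 -0.0107  0.048 ]
top ring 0.38 [418.8 286. ] [ 0.5063 -0.2538  0.0375]
top mandrel 0.59 [152.1 312.7] [0.436  0.4025 0.    ]
top mandrel 0.49 [319.1 251.6] [ 0.5933 -0.0098  0.    ]
top tin 0.71 [480.8 240.6] [ 0.6255 -0.4167  0.    ]
side blank_center 0.56 [303.5 309.5] [ 0.5719 -0.2442  0.044 ]
side block 0.84 [292.4 324.1] [ 0.5488 -0.2427  0.    ]
side nest 0.58 [297.7 212.5] [0.5695 0.1277 0.    ]
side seat 0.66 [294.6 206.7] [0.562  0.1252 0.021 ]
side stud_left 0.35 [286.2 204.3] [0.5404 0.1373 0.021 ]
side stud_left 0.22 [305.4 206.3] [0.5901 0.1251 0.021 ]
side stud_right 0.5 [305.4 204.1] [0.5905 0.1348 0.021 ]
side clamp_grip 0.74 [310.2 231.5] [ 0.5962 -0.0119  0.048 ]
side ring 0.45 [269.9 324.3] [ 0.5072 -0.2711  0.0375]
side pliers 0.64 [276.6 185.1] [0.5134 0.2526 0.006 ]
side mandrel 0.95 [256.9 160. ] [0.4509 0.4063 0.    ]
side mandrel 0.52 [328.3 163.5] [0.6695 0.3704 0.    ]
side tin 0.59 [339.3 399.7] [ 0.6261 -0.4118  0.    ]
tri blank_center [ 0.5697 -0.237   0.0352]
tri block [ 0.5496 -0.2461  0.0044]
tri nest [0.5686 0.1242 0.0024]
tri seat [0.5622 0.1188 0.0257]
tri stud_left [0.5442 0.1371 0.0219]
tri stud_right [0.591  0.1447 0.014 ]
tri clamp_grip [ 0.5917 -0.0103  0.0457]
tri ring [ 0.5067 -0.2566  0.0201]
tri mandrel [0.4435 0.4036 0.0005]
tri tin [ 0.6251 -0.4152  0.0058]
1.35 [ 0.1421 -0.5572  0.199 ] [[ 0.969   0.2472 -0.    ]
 [ 0.2472 -0.969  -0.0001]
 [-0.      0.0001 -1.    ]] 1.0030130999004554
```

View pics/top0.png

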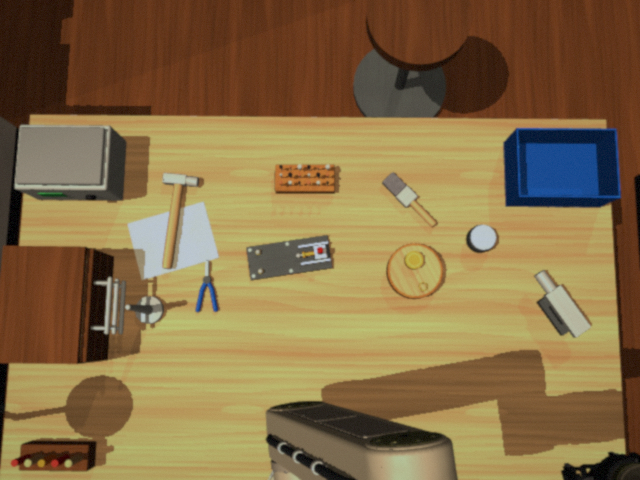

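View pics/side0.png

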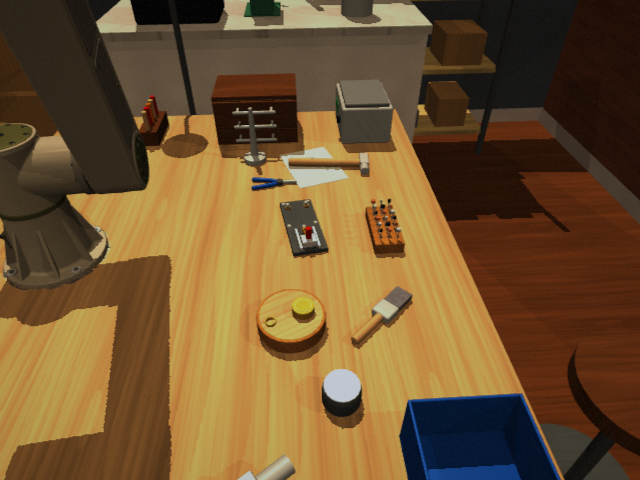

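```bash
python3 - <<'E'
from h import *
np.set_printoptions(precision=4,suppress=True)
T=cv2.imread("pics/top0.png");S=cv2.imread("pics/side0.png")
a=cv2.resize(T[225:305,235:455],None,fx=3.6,fy=3.6,interpolation=cv2.INTER_CUBIC)
b=cv2.resize(S[190:360,250:350],None,fx=3.5,fy=3.5,interpolation=cv2.INTER_CUBIC)
c=np.zeros((595,800,3),np.uint8);c[:288,:792]=a[:288,:792]
b2=S[190:260,270:340];b2=cv2.resize(b2,None,fx=4.2,fy=4.2,interpolation=cv2.INTER_CUBIC);c[295:295+294,:294]=b2
b3=S[285:355,250:335];b3=cv2.resize(b3,None,fx=4.2,fy=4.2,interpolation=cv2.INTER_CUBIC);c[295:295+294,310:310+b3.shape[1]]=b3
cv2.imwrite("pics/crop.png",c)
p={n:robot.read_camera(n) for n in("top","side")}
for n,(r0,r1,c0,c1) in dict(top=(240,280,395,435),side=(290,325,285,320)).items():
    h=cv2.cvtColor(p[n]["color"][r0:r1,c0:c1],cv2.COLOR_RGB2HSV).astype(int)
    m=((h[...,0]>=22)&(h[...,0]<35)&(h[...,1]>170)).astype(np.uint8)
    k,l,s,ce=cv2.connectedComponentsWithStats(m)
    i=1+np.argmax(s[1:,4]);print(n,s[i],ce[i]+[c0,r0],atz(p[n],ce[i]+[c0,r0],.053))
g=p["top"]["color"][225:290,235:345]; m=(g.max(2)<110).astype(np.uint8); m=cv2.morphologyEx(m,cv2.MORPH_CLOSE,np.ones((9,9)))
k,l,s,ce=cv2.connectedComponentsWithStats(m);i=1+np.argmax(s[1:,4])
ct=cv2.findContours((l==i).astype(np.uint8),0,1)[0][0]
r=cv2.minAreaRect(ct);q=cv2.boxPoints(r)+[235,225];print(s[i],r)
for u in q: print(u,atz(p["top"],u,.012))
C=atz(p["top"],np.array(r[0])+[235,225],.012);print("ctr",C)
E
```

```text
top [15 15  9  9 40] [413.7 259.4] [ 0.5693 -0.2399  0.053 ]
side [  7   7  22  18 260] [302.5385 305.1769] [ 0.5704 -0.241   0.053 ]
[  13   11   85   44 2404] ((54.5819091796875, 32.21271514892578), (32.437110900878906, 83.16954803466797), 81.46923065185547)
[246.0513 247.3423] [0.6005 0.1726 0.012 ]
[328.3007 235.0049] [ 0.6338 -0.0326  0.012 ]
[333.1125 267.0831] [ 0.5532 -0.0454  0.012 ]
[250.8631 279.4205] [0.5203 0.1582 0.012 ]
ctr [0.5768 0.0633 0.012 ]
```

View pics/crop.png

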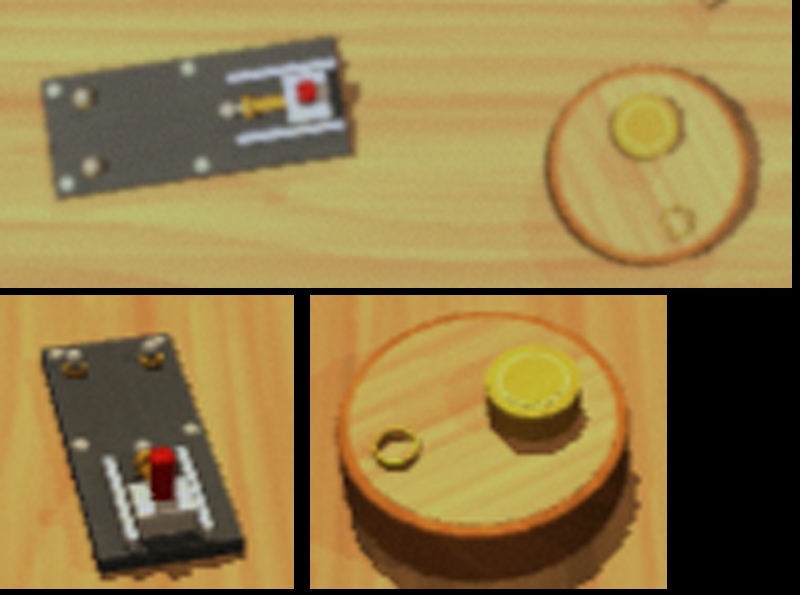

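apply_moves --rows '[{"dx":0.035,"dy":-0.0145,"grip":100},{"dx":0.035,"dy":-0.0145},{"dx":0.035,"dy":-0.0145},{"dx":0.035,"dy":-0.0145},{"dx":0.035,"dy":-0.0145},{"dx":0.035,"dy":-0.0145},{"dx":0.035,"dy":-0.0145},{"dx":0.035,"dy":-0.0145},{"dx":0.035,"dy":-0.0145},{"dx":0.035,"dy":-0.0145}]'

```text
invalid input at $.rows[0]: expected keys ax, ay, az, dx, dy, dz, grip
```

```bash
cat >> h.py <<'E'
def to(x,y,z,yaw=None):
    s=robot.state(); M=R.from_rotvec(s["orientation"]).as_matrix()
    d=M.T@(np.array([x,y,z])-s["eef_pos"]); out=["t %.2f"%s["time"],"tool delta mm",np.round(d*1e3,1)]
    if yaw is not None:
        X=[np.cos(yaw),np.sin(yaw),0]; G=np.c_[X,np.cross([0,0,-1],X),[0,0,-1]]
        out+=["turn",np.round(R.from_matrix(M.T@G).as_rotvec(),4)]
    print(*out,"f",np.round(s["force"],2),"open %.3f"%s["opening"],"pos",np.round(s["eef_pos"],4))
E
python3 -c "
from h import *
to(.570,-.240,.036,np.arctan2(.26,.966))"
```

```text
t 1.45 tool delta mm [ 493.  -201.6  163. ] turn [ 0.0001  0.     -0.0132] f [-0.08  0.47 -0.72] open 1.002 pos [ 0.1421 -0.5572  0.199 ]
```

All keys needed.

apply_moves --rows '[{"ax":0,"ay":0,"az":0,"dx":0.036,"dy":-0.0147,"dz":0,"grip":100},{"ax":0,"ay":0,"az":0,"dx":0.036,"dy":-0.0147,"dz":0,"grip":100},{"ax":0,"ay":0,"az":0,"dx":0.036,"dy":-0.0147,"dz":0,"grip":100},{"ax":0,"ay":0,"az":0,"dx":0.036,"dy":-0.0147,"dz":0,"grip":100},{"ax":0,"ay":0,"az":0,"dx":0.036,"dy":-0.0147,"dz":0,"grip":100},{"ax":0,"ay":0,"az":0,"dx":0.036,"dy":-0.0147,"dz":0,"grip":100},{"ax":0,"ay":0,"az":0,"dx":0.036,"dy":-0.0147,"dz":0,"grip":100},{"ax":0,"ay":0,"az":0,"dx":0.036,"dy":-0.0147,"dz":0,"grip":100},{"ax":0,"ay":0,"az":0,"dx":0.036,"dy":-0.0147,"dz":0,"grip":100},{"ax":0,"ay":0,"az":0,"dx":0.036,"dy":-0.0147,"dz":0,"grip":100}]'

```text
time: 2.28
eef_pos: [0.4621, -0.3252, 0.198]
orientation: [3.115, 0.363, -0.001]
force: [0.1, 0.7, 0.4]
opening: 0.998
```

```bash
python3 -c "
from h import *
to(.570,-.240,.036,np.arctan2(.26,.966))"
```

```text
t 2.28 tool delta mm [124.8 -59.  161.6] turn [ 0.0055  0.0011 -0.0307] f [0.05 0.71 0.36] open 0.998 pos [ 0.4621 -0.3252  0.198 ]
```

apply_moves --rows '[{"ax":0.002,"ay":0,"az":-0.015,"dx":0.031,"dy":-0.0148,"dz":0.01,"grip":100},{"ax":0.002,"ay":0,"az":-0.015,"dx":0.031,"dy":-0.0148,"dz":0.02,"grip":100},{"ax":0,"ay":0,"az":0,"dx":0.031,"dy":-0.0148,"dz":0.02,"grip":100},{"ax":0,"ay":0,"az":0,"dx":0.031,"dy":-0.0148,"dz":0.02,"grip":100},{"ax":0,"ay":0,"az":0,"dx":0,"dy":0,"dz":0.02,"grip":100},{"ax":0,"ay":0,"az":0,"dx":0,"dy":0,"dz":0,"grip":100}]'

```text
time: 2.78
eef_pos: [0.5809, -0.227, 0.1067]
orientation: [3.106, 0.429, 0.011]
force: [-1.0, 0.3, -1.2]
opening: 1.001
```

```bash
python3 -c "
from h import *
to(.570,-.240,.036,np.arctan2(.26,.966))
p=robot.read_camera('side');c=p['color'][230:380,230:380,::-1];cv2.imwrite('pics/a.png',cv2.resize(c,None,fx=3.5,fy=3.5))"
```

```text
t 2.78 tool delta mm [-14.5   9.   70.7] turn [ 0.0074 -0.0059  0.0115] f [-0.98  0.27 -1.23] open 1.001 pos [ 0.5809 -0.227   0.1067]
```

View pics/a.png

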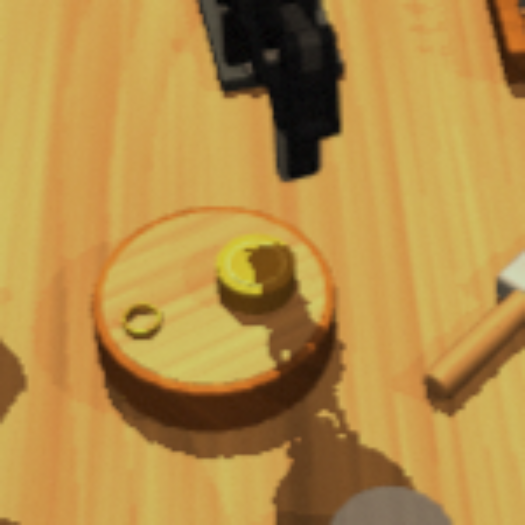

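apply_moves --rows '[{"ax":0.007,"ay":-0.006,"az":0.011,"dx":-0.0145,"dy":0.009,"dz":0,"grip":100},{"ax":0,"ay":0,"az":0,"dx":0,"dy":0,"dz":0.015,"grip":100},{"ax":0,"ay":0,"az":0,"dx":0,"dy":0,"dz":0.015,"grip":100},{"ax":0,"ay":0,"az":0,"dx":0,"dy":0,"dz":0,"grip":100}]'

```text
time: 3.17
eef_pos: [0.5693, -0.2455, 0.0842]
orientation: [3.11, 0.405, 0.009]
force: [0.2, 0.2, 0.0]
opening: 0.996
```

```bash
python3 -c "
from h import *
to(.570,-.240,.036,np.arctan2(.26,.966))"
```

```text
t 3.17 tool delta mm [ 1.8 -5.5 48.1] turn [ 0.0062 -0.005  -0.0042] f [0.2  0.23 0.03] open 0.996 pos [ 0.5693 -0.2455  0.0842]
```

apply_moves --rows '[{"ax":0.006,"ay":-0.005,"az":-0.004,"dx":0.002,"dy":-0.0055,"dz":0.012,"grip":100},{"ax":0,"ay":0,"az":0,"dx":0,"dy":0,"dz":0.012,"grip":100},{"ax":0,"ay":0,"az":0,"dx":0,"dy":0,"dz":0.012,"grip":100},{"ax":0,"ay":0,"az":0,"dx":0,"dy":0,"dz":0.006,"grip":100},{"ax":0,"ay":0,"az":0,"dx":0,"dy":0,"dz":0.0,"grip":100}]'

```text
time: 3.58
eef_pos: [0.57, -0.2456, 0.0453]
orientation: [3.111, 0.4, 0.008]
force: [0.3, -0.0, -0.5]
opening: 0.996
```

```bash
python3 -c "
from h import *
to(.570,-.240,.036,np.arctan2(.26,.966))"
```

```text
t 3.58 tool delta mm [ 1.4 -5.5  9.2] turn [ 0.0056 -0.0045 -0.0073] f [ 0.33 -0.   -0.47] open 0.996 pos [ 0.57   -0.2456  0.0453]
```

apply_moves --rows '[{"ax":0.006,"ay":-0.005,"az":-0.007,"dx":0.0014,"dy":-0.0055,"dz":0.004,"grip":100},{"ax":0.003,"ay":-0.003,"az":-0.004,"dx":0.001,"dy":-0.004,"dz":0.004,"grip":100},{"ax":0,"ay":0,"az":0,"dx":0,"dy":-0.002,"dz":0.003,"grip":100},{"ax":0,"ay":0,"az":0,"dx":0,"dy":0,"dz":0.002,"grip":100}]'

```text
time: 3.92
eef_pos: [0.57, -0.2334, 0.0327]
orientation: [-3.111, -0.418, 0.005]
force: [0.4, -0.1, -0.2]
opening: 1.004
```

```bash
python3 -c "
from h import *
to(.570,-.240,.036,np.arctan2(.26,.966))"
```

```text
t 3.92 tool delta mm [-1.7  6.3 -3.3] turn [-0.0032  0.003   0.0045] f [ 0.45 -0.1  -0.17] open 1.004 pos [ 0.57   -0.2334  0.0327]
```

apply_moves --rows '[{"ax":0,"ay":0,"az":0.002,"dx":-0.0005,"dy":0.003,"dz":-0.002,"grip":100},{"ax":0,"ay":0,"az":0.002,"dx":-0.0005,"dy":0.003,"dz":-0.002,"grip":100},{"ax":0,"ay":0,"az":0,"dx":0,"dy":0.001,"dz":-0.001,"grip":100},{"ax":0,"ay":0,"az":0,"dx":0,"dy":0,"dz":0,"grip":100}]'

```text
time: 4.25
eef_pos: [0.5714, -0.2405, 0.0383]
orientation: [-3.112, -0.414, 0.005]
force: [0.1, -0.1, -0.9]
opening: 1.0
```

```bash
python3 -c "
from h import *
to(.570,-.240,.036,np.arctan2(.26,.966))"
```

```text
t 4.25 tool delta mm [-1.2 -0.9  2.3] turn [-0.0027  0.0029  0.0016] f [ 0.09 -0.05 -0.93] open 1.000 pos [ 0.5714 -0.2405  0.0383]
```

apply_moves --rows '[{"ax":0,"ay":0,"az":0,"dx":-0.0005,"dy":0,"dz":0.001,"grip":60},{"ax":0,"ay":0,"az":0,"dx":-0.0005,"dy":0,"dz":0.001,"grip":40},{"ax":0,"ay":0,"az":0,"dx":0,"dy":0,"dz":0,"grip":30},{"ax":0,"ay":0,"az":0,"dx":0,"dy":0,"dz":0,"grip":30},{"ax":0,"ay":0,"az":0,"dx":0,"dy":0,"dz":0,"grip":30},{"ax":0,"ay":0,"az":0,"dx":0,"dy":0,"dz":0,"grip":30},{"ax":0,"ay":0,"az":0,"dx":0,"dy":0,"dz":0,"grip":30},{"ax":0,"ay":0,"az":0,"dx":0,"dy":0,"dz":0,"grip":30}]'

```text
time: 4.92
eef_pos: [0.5706, -0.2416, 0.0369]
orientation: [-3.113, -0.413, 0.003]
force: [-0.7, -0.2, -0.2]
opening: 0.297
```

```bash
python3 -c "
from h import *
to(.570,-.240,.036,np.arctan2(.26,.966))"
```

```text
t 4.92 tool delta mm [-0.2 -1.7  0.9] turn [-0.0017  0.002   0.0007] f [-0.7 -0.2 -0.2] open 0.297 pos [ 0.5706 -0.2416  0.0369]
```

```bash
python3 -c "
from h import *
p=robot.read_camera('side');q=robot.read_camera('top')
a=cv2.resize(p['color'][250:370,230:360,::-1],None,fx=3,fy=3);b=cv2.resize(q['color'][220:310,370:470,::-1],None,fx=4,fy=4)
c=np.zeros((360,800,3),np.uint8);c[:360,:390]=a;c[:360,395:795]=b;cv2.imwrite('pics/b.png',c)
for l in('blank_center','block'):
  for n in (p,q): print(l,robot.place_of(l,n)[:2])"
```

```text
blank_center [{'xy': [305.2, 310.0], 'conf': 0.82}]
blank_center []
block [{'xy': [289.6, 324.9], 'conf': 0.63}, {'xy': [305.0, 309.1], 'conf': 0.28}]
block [{'xy': [317.9, 251.3], 'conf': 0.17}]
```

View pics/b.png

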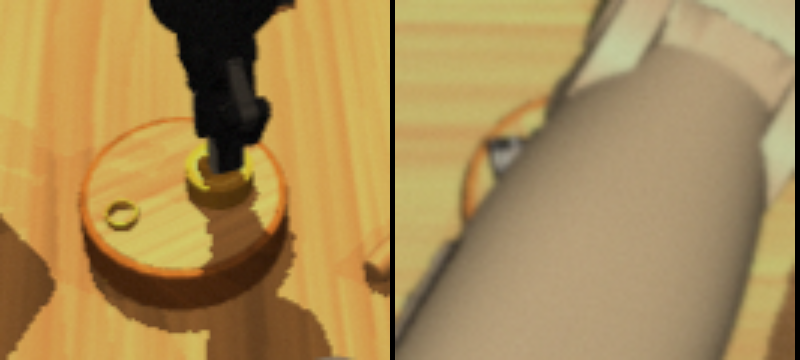

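```bash
python3 -c "
from h import *
p=robot.read_camera('side')
for y in(-.261,-.254,-.2416):
  for z in(.037,.045,.053,.06): print(y,z,proj(p,[.5706,y,z]))
to(.57,-.24,.036)"
```

```text
-0.261 0.037 [303.23178893 318.68288622]
-0.261 0.045 [303.1327081  315.95048362]
-0.261 0.053 [303.03243738 313.1852665 ]
-0.261 0.06 [302.94370746 310.7383162 ]
-0.254 0.037 [303.09814644 315.84850302]
-0.254 0.045 [302.99888899 313.1162783 ]
-0.254 0.053 [302.89844697 310.35144645]
-0.254 0.06 [302.80957174 307.90500925]
-0.2416 0.037 [302.86542013 310.91268094]
-0.2416 0.045 [302.76587867 308.18126516]
-0.2416 0.053 [302.66516227 305.41760914]
-0.2416 0.06 [302.57605518 302.972512  ]
t 5.27 tool delta mm [-0.2 -1.7  0.9] f [-0.49 -0.29 -0.13] open 0.303 pos [ 0.5706 -0.2416  0.0369]
```

apply_moves --rows '[{"ax":0,"ay":0,"az":0,"dx":0,"dy":0,"dz":0.001,"grip":30},{"ax":0,"ay":0,"az":0,"dx":0,"dy":0,"dz":0.001,"grip":30},{"ax":0,"ay":0,"az":0,"dx":0,"dy":0,"dz":0.001,"grip":30},{"ax":0,"ay":0,"az":0,"dx":0,"dy":0,"dz":0.001,"grip":30}]'

```text
time: 5.6
eef_pos: [0.5708, -0.2417, 0.0328]
orientation: [-3.113, -0.413, 0.003]
force: [0.5, 0.1, -0.8]
opening: 0.302
```

```bash
python3 -c "
from h import *
p=robot.read_camera('side')
cv2.imwrite('pics/c.png',cv2.resize(p['color'][270:345,250:340,::-1],None,fx=8,fy=8,interpolation=cv2.INTER_CUBIC))
to(.57,-.24,.036)"
```

```text
t 5.65 tool delta mm [-0.3 -1.8 -3.5] f [ 0.06 -0.15 -0.64] open 0.299 pos [ 0.5707 -0.2416  0.0325]
```

View pics/c.png

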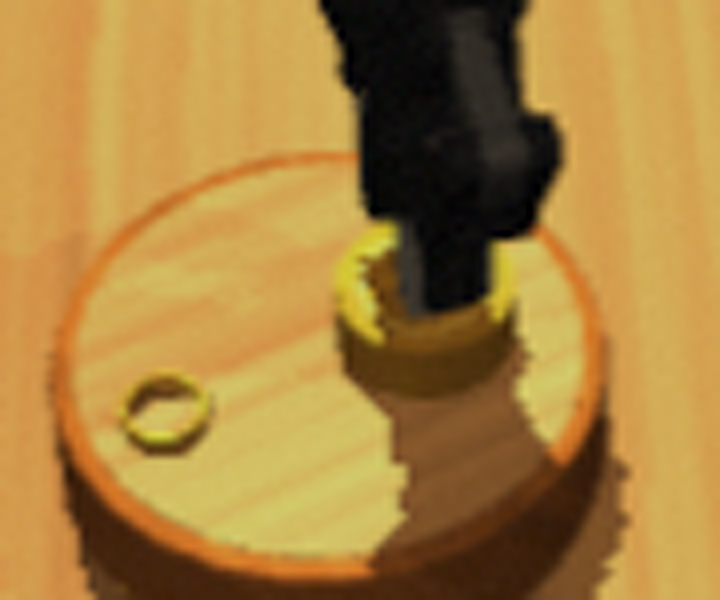

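apply_moves --rows '[{"ax":0,"ay":0,"az":0,"dx":0,"dy":0,"dz":0.001,"grip":30},{"ax":0,"ay":0,"az":0,"dx":0,"dy":0,"dz":0.001,"grip":30},{"ax":0,"ay":0,"az":0,"dx":0,"dy":0,"dz":0.001,"grip":30}]'

```text
time: 5.9
eef_pos: [0.5707, -0.2416, 0.0292]
orientation: [-3.113, -0.413, 0.003]
force: [-0.1, -0.1, 0.6]
opening: 0.296
```

apply_moves --rows '[{"ax":0,"ay":0,"az":0,"dx":0,"dy":0,"dz":0.001,"grip":30},{"ax":0,"ay":0,"az":0,"dx":0,"dy":0,"dz":0.001,"grip":30},{"ax":0,"ay":0,"az":0,"dx":0,"dy":0,"dz":0.001,"grip":30}]'

```text
time: 6.15
eef_pos: [0.5706, -0.2416, 0.0258]
orientation: [-3.113, -0.413, 0.003]
force: [-0.1, 0.2, 0.4]
opening: 0.3
```

```bash
python3 -c "
from h import *
p=robot.read_camera('side')
cv2.imwrite('pics/d.png',cv2.resize(p['color'][270:345,250:340,::-1],None,fx=8,fy=8,interpolation=cv2.INTER_CUBIC))
to(.57,-.24,.036);print(robot.state()['joint_pos'],p['origin'],RM(p))"
```

```text
t 6.20 tool delta mm [ -0.1  -1.6 -10.4] f [0.69 0.2  0.06] open 0.301 pos [ 0.5705 -0.2415  0.0256]
[-5.29885231e-01  4.99946550e-01 -1.11837115e-01  9.61952212e-01
 -1.23352540e-04  2.34809799e+00] [ 0.56583108 -0.82296927  0.71172519] [[ 0.99834903 -0.04164152  0.03956271]
 [-0.05705099 -0.63897493  0.76710901]
 [-0.006664   -0.76809962 -0.64029569]]
```

View pics/d.png

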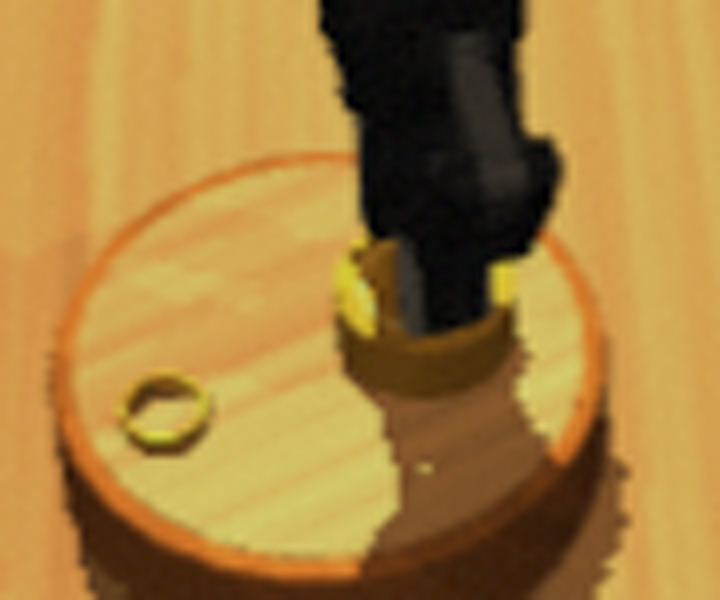

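apply_moves --rows '[{"ax":0,"ay":0,"az":0,"dx":0,"dy":0,"dz":0.001,"grip":30},{"ax":0,"ay":0,"az":0,"dx":0,"dy":0,"dz":0.001,"grip":30},{"ax":0,"ay":0,"az":0,"dx":0,"dy":0,"dz":0.001,"grip":30}]'

```text
time: 6.45
eef_pos: [0.5706, -0.2416, 0.0224]
orientation: [-3.113, -0.413, 0.003]
force: [0.8, -0.1, 0.5]
opening: 0.302
```

apply_moves --rows '[{"ax":0,"ay":0,"az":0,"dx":0,"dy":0,"dz":0.001,"grip":30},{"ax":0,"ay":0,"az":0,"dx":0,"dy":0,"dz":0.001,"grip":30},{"ax":0,"ay":0,"az":0,"dx":0,"dy":0,"dz":0.001,"grip":30}]'

```text
time: 6.7
eef_pos: [0.5707, -0.2417, 0.0206]
orientation: [-3.113, -0.413, 0.003]
force: [-4.2, 2.7, 12.4]
opening: 0.307
```

apply_moves --rows '[{"ax":0,"ay":0,"az":0,"dx":0,"dy":0,"dz":-0.008,"grip":30},{"ax":0,"ay":0,"az":0,"dx":0,"dy":0,"dz":-0.008,"grip":0},{"ax":0,"ay":0,"az":0,"dx":0,"dy":0,"dz":-0.008,"grip":0},{"ax":0,"ay":0,"az":0,"dx":0,"dy":0,"dz":0,"grip":0},{"ax":0,"ay":0,"az":0,"dx":0,"dy":0,"dz":0,"grip":0},{"ax":0,"ay":0,"az":0,"dx":0,"dy":0,"dz":0,"grip":0},{"ax":0,"ay":0,"az":0,"dx":0,"dy":0,"dz":0,"grip":0}]'

```text
time: 7.28
eef_pos: [0.5716, -0.2422, 0.0481]
orientation: [3.114, 0.413, 0.0]
force: [0.5, 0.7, -0.4]
opening: -0.001
```

```bash
python3 -c "
from h import *
p=robot.read_camera('side')
cv2.imwrite('pics/e.png',cv2.resize(p['color'][225:345,240:360,::-1],None,fx=5,fy=5,interpolation=cv2.INTER_CUBIC))
to(.57,-.24,.036);s=robot.state()['eef_pos'];print(proj(p,s),proj(p,s+[0,0,.032]),proj(p,s+[0,0,.092]))"
```

```text
t 7.33 tool delta mm [-0.9 -2.5 12. ] f [ 0.02 -0.25 -0.18] open -0.000 pos [ 0.5715 -0.2422  0.048 ]
[303.22890024 307.35673045] [302.82883007 296.05278426] [302.02427117 273.32004619]
```

View pics/e.png

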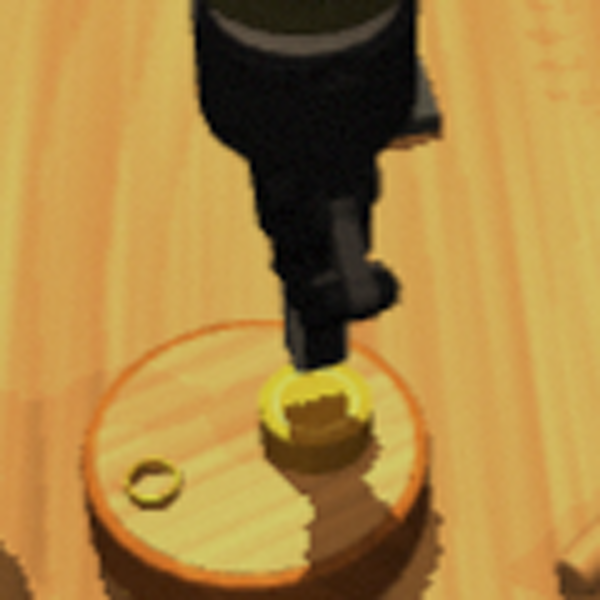

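apply_moves --rows '[{"ax":0,"ay":0,"az":0,"dx":0,"dy":0,"dz":0.002,"grip":0},{"ax":0,"ay":0,"az":0,"dx":0,"dy":0,"dz":0.002,"grip":0},{"ax":0,"ay":0,"az":0,"dx":0,"dy":0,"dz":0.002,"grip":0},{"ax":0,"ay":0,"az":0,"dx":0,"dy":0,"dz":0.002,"grip":0},{"ax":0,"ay":0,"az":0,"dx":0,"dy":0,"dz":0.001,"grip":0},{"ax":0,"ay":0,"az":0,"dx":0,"dy":0,"dz":0.001,"grip":0}]'

```text
time: 7.83
eef_pos: [0.5705, -0.2416, 0.0353]
orientation: [-3.113, -0.413, 0.003]
force: [-0.1, 0.5, 0.0]
opening: 0.001
```

apply_moves --rows '[{"ax":0,"ay":0,"az":0,"dx":0,"dy":0,"dz":0.0012,"grip":0},{"ax":0,"ay":0,"az":0,"dx":0,"dy":0,"dz":0.0012,"grip":0},{"ax":0,"ay":0,"az":0,"dx":0,"dy":0,"dz":0.0012,"grip":0}]'

```text
time: 8.08
eef_pos: [0.5704, -0.2415, 0.031]
orientation: [-3.113, -0.413, 0.004]
force: [-0.8, 0.3, 0.5]
opening: 0.001
```

apply_moves --rows '[{"ax":0,"ay":0,"az":0,"dx":0,"dy":0,"dz":0.0012,"grip":0},{"ax":0,"ay":0,"az":0,"dx":0,"dy":0,"dz":0.0012,"grip":0},{"ax":0,"ay":0,"az":0,"dx":0,"dy":0,"dz":0.0012,"grip":0}]'

```text
time: 8.33
eef_pos: [0.5704, -0.2415, 0.0271]
orientation: [-3.113, -0.413, 0.004]
force: [0.1, -0.1, -0.2]
opening: -0.0
```

apply_moves --rows '[{"ax":0,"ay":0,"az":0,"dx":0,"dy":0,"dz":0.001,"grip":0},{"ax":0,"ay":0,"az":0,"dx":0,"dy":0,"dz":0.001,"grip":0}]'

```text
time: 8.5
eef_pos: [0.5705, -0.2416, 0.0249]
orientation: [-3.113, -0.413, 0.004]
force: [-0.0, -0.7, 0.3]
opening: 0.0
```

apply_moves --rows '[{"ax":0,"ay":0,"az":0,"dx":0,"dy":0,"dz":0.001,"grip":0},{"ax":0,"ay":0,"az":0,"dx":0,"dy":0,"dz":0.001,"grip":0}]'

```text
time: 8.67
eef_pos: [0.5705, -0.2416, 0.0228]
orientation: [-3.113, -0.413, 0.003]
force: [0.1, -1.0, 0.0]
opening: -0.0
```

apply_moves --rows '[{"ax":0,"ay":0,"az":0,"dx":0,"dy":0,"dz":0.001,"grip":0},{"ax":0,"ay":0,"az":0,"dx":0,"dy":0,"dz":0.001,"grip":0}]'

```text
time: 8.83
eef_pos: [0.5706, -0.2416, 0.0208]
orientation: [-3.113, -0.413, 0.003]
force: [-3.1, 1.2, 12.9]
opening: 0.002
```

apply_moves --rows '[{"ax":0,"ay":0,"az":0,"dx":0,"dy":0,"dz":-0.012,"grip":0},{"ax":0,"ay":0,"az":0,"dx":0,"dy":0,"dz":-0.012,"grip":80},{"ax":0,"ay":0,"az":0,"dx":0,"dy":0,"dz":-0.008,"grip":80},{"ax":0,"ay":0,"az":0,"dx":0,"dy":0,"dz":0,"grip":80},{"ax":0,"ay":0,"az":0,"dx":0,"dy":0,"dz":0,"grip":80},{"ax":0,"ay":0,"az":0,"dx":0,"dy":-0.0005,"dz":0.006,"grip":80},{"ax":0,"ay":0,"az":0,"dx":0,"dy":-0.0005,"dz":0.006,"grip":80},{"ax":0,"ay":0,"az":0,"dx":0,"dy":0,"dz":0.006,"grip":80},{"ax":0,"ay":0,"az":0,"dx":0,"dy":0,"dz":0.004,"grip":80}]'

```text
time: 9.58
eef_pos: [0.5698, -0.2402, 0.0285]
orientation: [-3.113, -0.413, 0.004]
force: [-0.1, 0.1, 0.3]
opening: 0.801
```

apply_moves --rows '[{"ax":0,"ay":0,"az":0,"dx":0,"dy":0,"dz":0.002,"grip":80},{"ax":0,"ay":0,"az":0,"dx":0,"dy":0,"dz":0.002,"grip":80}]'

```text
time: 9.75
eef_pos: [0.5683, -0.2394, 0.0216]
orientation: [-3.11, -0.412, 0.009]
force: [-0.0, 0.5, -0.1]
opening: 0.799
```

apply_moves --rows '[{"ax":0,"ay":0,"az":0,"dx":0.0005,"dy":0,"dz":0.003,"grip":80},{"ax":0,"ay":0,"az":0,"dx":0.0005,"dy":0,"dz":0.003,"grip":80},{"ax":0,"ay":0,"az":0,"dx":0,"dy":0,"dz":0.002,"grip":80},{"ax":0,"ay":0,"az":0,"dx":0,"dy":0,"dz":0.002,"grip":80}]'

```text
time: 10.08
eef_pos: [0.5687, -0.2387, 0.0096]
orientation: [-3.109, -0.412, 0.011]
force: [-0.1, 0.5, 0.0]
opening: 0.797
```

apply_moves --rows '[{"ax":0,"ay":0,"az":0,"dx":0,"dy":0,"dz":0.0015,"grip":80},{"ax":0,"ay":0,"az":0,"dx":0,"dy":0,"dz":0.0015,"grip":80},{"ax":0,"ay":0,"az":0,"dx":0,"dy":0,"dz":0.001,"grip":80}]'

```text
time: 10.33
eef_pos: [0.5688, -0.2388, 0.0052]
orientation: [-3.109, -0.412, 0.011]
force: [0.8, -0.4, -0.4]
opening: 0.8
```

```bash
python3 -c "
from h import *
p=robot.read_camera('side')
cv2.imwrite('pics/f.png',cv2.resize(p['color'][225:345,240:360,::-1],None,fx=5,fy=5,interpolation=cv2.INTER_CUBIC))
to(.57,-.24,.004,np.arctan2(.26,.966))"
```

```text
t 10.38 tool delta mm [0.9 1.6 1. ] turn [-0.0061  0.0064  0.0007] f [-0.1  -0.21  0.15] open 0.801 pos [ 0.5687 -0.2387  0.005 ]
```

View pics/f.png

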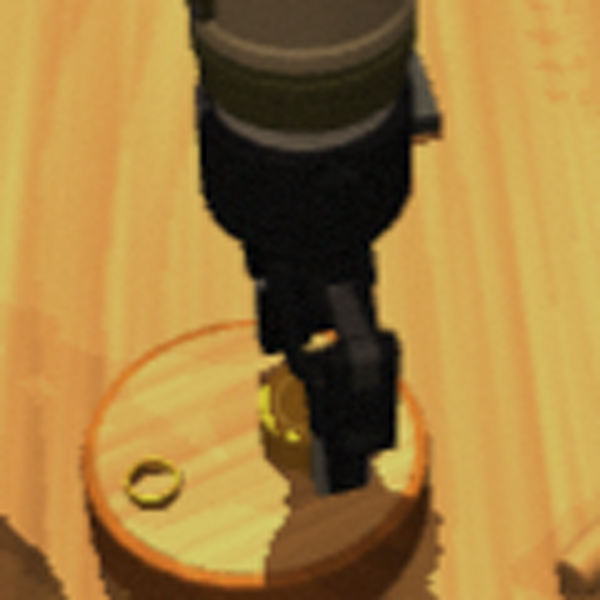

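apply_moves --rows '[{"ax":-0.002,"ay":0.002,"az":0,"dx":0.0003,"dy":0.0005,"dz":0.0005,"grip":60},{"ax":-0.002,"ay":0.002,"az":0,"dx":0.0003,"dy":0,"dz":0,"grip":30},{"ax":0,"ay":0,"az":0,"dx":0,"dy":0,"dz":0,"grip":30},{"ax":0,"ay":0,"az":0,"dx":0,"dy":0,"dz":0,"grip":30},{"ax":0,"ay":0,"az":0,"dx":0,"dy":0,"dz":0,"grip":30},{"ax":0,"ay":0,"az":0,"dx":0,"dy":0,"dz":0,"grip":30},{"ax":0,"ay":0,"az":0,"dx":0,"dy":0,"dz":0,"grip":30}]'

```text
time: 10.97
eef_pos: [0.5699, -0.2394, 0.0051]
orientation: [-3.114, -0.413, 0.002]
force: [-0.3, 0.5, -0.5]
opening: 0.489
```

```bash
python3 -c "
from h import *
to(.57,-.24,.004,np.arctan2(.26,.966))"
```

```text
t 10.97 tool delta mm [-0.1  0.6  1.1] turn [-0.0007  0.0011  0.0006] f [-0.29  0.51 -0.53] open 0.489 pos [ 0.5699 -0.2394  0.0051]
```

apply_moves --rows '[{"ax":0,"ay":0,"az":0,"dx":0,"dy":0,"dz":-0.008,"grip":30},{"ax":0,"ay":0,"az":0,"dx":0,"dy":0,"dz":-0.012,"grip":30},{"ax":0,"ay":0,"az":0,"dx":0,"dy":0,"dz":-0.016,"grip":30},{"ax":0,"ay":0,"az":0,"dx":0,"dy":0,"dz":-0.016,"grip":30},{"ax":0,"ay":0,"az":0,"dx":0,"dy":0,"dz":-0.01,"grip":30},{"ax":0,"ay":0,"az":0,"dx":0,"dy":0,"dz":0,"grip":30}]'

```text
time: 11.47
eef_pos: [0.5674, -0.2379, 0.0685]
orientation: [-3.11, -0.412, 0.011]
force: [0.5, 1.2, -1.8]
opening: 0.486
```

apply_moves --rows '[{"ax":0,"ay":0,"az":-0.105,"dx":0.0065,"dy":-0.0241,"dz":0,"grip":30},{"ax":0,"ay":0,"az":-0.105,"dx":0.009,"dy":-0.0233,"dz":0,"grip":30},{"ax":0,"ay":0,"az":-0.105,"dx":0.0114,"dy":-0.0223,"dz":0,"grip":30},{"ax":0,"ay":0,"az":-0.105,"dx":0.0137,"dy":-0.0209,"dz":0,"grip":30},{"ax":0,"ay":0,"az":-0.105,"dx":0.0158,"dy":-0.0194,"dz":0,"grip":30},{"ax":0,"ay":0,"az":-0.105,"dx":0.0177,"dy":-0.0176,"dz":0,"grip":30},{"ax":0,"ay":0,"az":-0.105,"dx":0.0195,"dy":-0.0157,"dz":0,"grip":30},{"ax":0,"ay":0,"az":-0.105,"dx":0.021,"dy":-0.0135,"dz":0,"grip":30},{"ax":0,"ay":0,"az":-0.105,"dx":0.0223,"dy":-0.0113,"dz":0,"grip":30},{"ax":0,"ay":0,"az":-0.105,"dx":0.0234,"dy":-0.0089,"dz":0,"grip":30}]'

```text
time: 12.3
eef_pos: [0.5621, 0.0156, 0.0651]
orientation: [-2.446, -1.961, 0.009]
force: [0.9, -0.6, -1.7]
opening: 0.487
```

```bash
python3 -c "
from h import *
to(.569,.110,.03,1.731)"
```

```text
t 12.30 tool delta mm [ 93.7 -13.5  35.2] turn [-0.0085 -0.001  -0.3796] f [ 0.95 -0.61 -1.74] open 0.487 pos [0.5621 0.0156 0.0651]
```

apply_moves --rows '[{"ax":0,"ay":0,"az":-0.1,"dx":0.0225,"dy":-0.004,"dz":0,"grip":30},{"ax":0,"ay":0,"az":-0.09,"dx":0.023,"dy":-0.002,"dz":0,"grip":30},{"ax":0,"ay":0,"az":-0.08,"dx":0.02,"dy":0,"dz":0,"grip":30},{"ax":0,"ay":0,"az":-0.04,"dx":0.01,"dy":0.002,"dz":0,"grip":30},{"ax":0,"ay":0,"az":0,"dx":0,"dy":0,"dz":0,"grip":30}]'

```text
time: 12.72
eef_pos: [0.5621, 0.1002, 0.0623]
orientation: [-2.081, -2.338, 0.01]
force: [-0.3, -0.2, -1.4]
opening: 0.487
```

```bash
python3 -c "
from h import *
to(.569,.110,.03,1.731)"
```

```text
t 12.72 tool delta mm [ 8.8  8.4 32.2] turn [-0.0124 -0.0043 -0.0441] f [-0.35 -0.2  -1.39] open 0.487 pos [0.5621 0.1002 0.0623]
```

apply_moves --rows '[{"ax":-0.004,"ay":-0.002,"az":-0.015,"dx":0.003,"dy":0.003,"dz":0.004,"grip":30},{"ax":-0.004,"ay":-0.002,"az":-0.015,"dx":0.003,"dy":0.003,"dz":0.005,"grip":30},{"ax":-0.003,"ay":0,"az":-0.01,"dx":0.002,"dy":0.002,"dz":0.005,"grip":30},{"ax":0,"ay":0,"az":0,"dx":0,"dy":0,"dz":0.005,"grip":30},{"ax":0,"ay":0,"az":0,"dx":0,"dy":0,"dz":0,"grip":30}]'

```text
time: 13.13
eef_pos: [0.5695, 0.1066, 0.0401]
orientation: [2.046, 2.384, -0.004]
force: [-0.6, -0.2, -2.5]
opening: 0.49
```

```bash
python3 -c "
from h import *
to(.569,.110,-.018,1.731)
p=robot.read_camera('side')
cv2.imwrite('pics/g.png',cv2.resize(p['color'][160:260,260:360,::-1],None,fx=6,fy=6,interpolation=cv2.INTER_CUBIC))"
```

```text
t 13.13 tool delta mm [ 3.5  0.1 58.1] turn [-0.0018  0.0018 -0.0078] f [-0.64 -0.16 -2.47] open 0.490 pos [0.5695 0.1066 0.0401]
```

View pics/g.png

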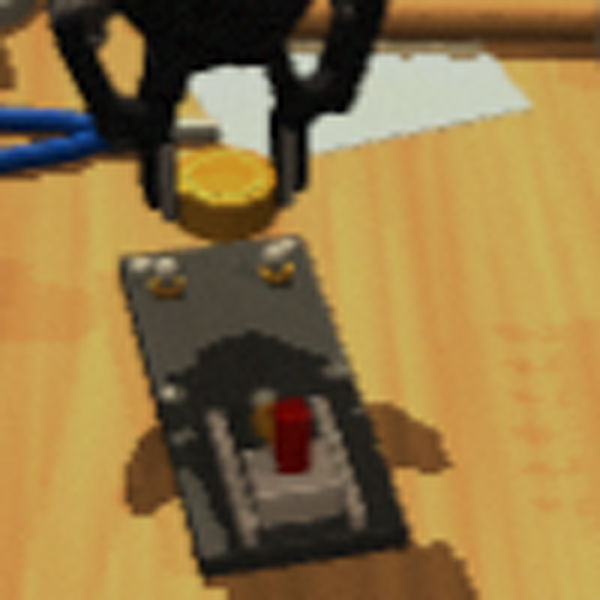

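```bash
python3 -c "
from h import *
for n in('side','top'):
  p=robot.read_camera(n)
  r=robot.place_of('blank_center',p)[:1]
  for q in r: print(n,q,[atz(p,q['xy'],z) for z in(.047,.079)])
  print(proj(p,[.5695,.1066,.079]),proj(p,[.5695,.1066,.047]))
"
```

```text
side {'xy': [295.6, 196.2], 'conf': 0.47} [array([0.56575762, 0.13510709, 0.047     ]), array([0.56576116, 0.0889851 , 0.079     ])]
[296.93821289 192.08227158] [297.3500939  202.59603818]
top {'xy': [264.3, 260.6], 'conf': 0.68} [array([0.5633666 , 0.12224431, 0.047     ]), array([0.55949346, 0.1187182 , 0.079     ])]
[269.49886633 256.47680099] [270.79365795 258.16282556]
```

apply_moves --rows '[{"ax":0,"ay":0,"az":-0.003,"dx":0.001,"dy":0,"dz":0.006,"grip":30},{"ax":0,"ay":0,"az":-0.003,"dx":0.001,"dy":0,"dz":0.008,"grip":30},{"ax":0,"ay":0,"az":0,"dx":0.0005,"dy":0,"dz":0.008,"grip":30},{"ax":0,"ay":0,"az":0,"dx":0,"dy":0,"dz":0.008,"grip":30},{"ax":0,"ay":0,"az":0,"dx":0,"dy":0,"dz":0.006,"grip":30},{"ax":0,"ay":0,"az":0,"dx":0,"dy":0,"dz":0.002,"grip":30}]'

```text
time: 13.88
eef_pos: [0.5712, 0.1095, 0.0013]
orientation: [2.036, 2.388, 0.002]
force: [0.3, 0.1, -1.9]
opening: 0.486
```

```bash
python3 -c "
from h import *
to(.569,.110,-.018,1.731)"
```

```text
t 13.88 tool delta mm [ 0.9 -2.1 19.3] turn [ 0.0032  0.0021 -0.0012] f [ 0.27  0.13 -1.93] open 0.486 pos [0.5712 0.1095 0.0013]
```

apply_moves --rows '[{"ax":0,"ay":0,"az":0,"dx":0,"dy":-0.0007,"dz":0.003,"grip":30},{"ax":0.001,"ay":0.001,"az":0,"dx":0,"dy":-0.0007,"dz":0.003,"grip":30},{"ax":0.001,"ay":0,"az":0,"dx":0,"dy":0,"dz":0.003,"grip":30},{"ax":0,"ay":0,"az":0,"dx":0,"dy":0,"dz":0.002,"grip":30}]'

```text
time: 14.22
eef_pos: [0.5688, 0.1093, -0.0119]
orientation: [-2.038, -2.391, 0.002]
force: [-0.4, 0.5, -0.6]
opening: 0.49
```

```bash
python3 -c "
from h import *
to(.569,.110,-.018,1.731)"
```

```text
t 14.22 tool delta mm [0.7 0.4 6.1] turn [-0.0011  0.0008 -0.001 ] f [-0.35  0.5  -0.61] open 0.490 pos [ 0.5688  0.1093 -0.0119]
```

apply_moves --rows '[{"ax":0,"ay":0,"az":0,"dx":0,"dy":0,"dz":0.0015,"grip":30},{"ax":0,"ay":0,"az":0,"dx":0,"dy":0,"dz":0.0015,"grip":30},{"ax":0,"ay":0,"az":0,"dx":0,"dy":0,"dz":0.0007,"grip":30}]'

```text
time: 14.47
eef_pos: [0.569, 0.1093, -0.016]
orientation: [2.038, 2.391, -0.002]
force: [-0.5, -0.1, -1.6]
opening: 0.49
```

apply_moves --rows '[{"ax":0,"ay":0,"az":0,"dx":0,"dy":0,"dz":0.0007,"grip":30},{"ax":0,"ay":0,"az":0,"dx":0,"dy":0,"dz":0.0007,"grip":30}]'

```text
time: 14.63
eef_pos: [0.5694, 0.1093, -0.0172]
orientation: [2.037, 2.39, -0.001]
force: [-0.1, 0.5, -2.0]
opening: 0.488
```

apply_moves --rows '[{"ax":0,"ay":0,"az":0,"dx":0,"dy":0,"dz":0.0006,"grip":30},{"ax":0,"ay":0,"az":0,"dx":0,"dy":0,"dz":0.0006,"grip":30}]'

```text
time: 14.8
eef_pos: [0.5698, 0.1093, -0.0179]
orientation: [2.037, 2.39, 0.0]
force: [-1.6, 0.0, 4.0]
opening: 0.489
```

apply_moves --rows '[{"ax":0,"ay":0,"az":0,"dx":0,"dy":0,"dz":0.0005,"grip":30},{"ax":0,"ay":0,"az":0,"dx":0,"dy":0,"dz":0.0005,"grip":30}]'

```text
time: 14.97
eef_pos: [0.5705, 0.1093, -0.0179]
orientation: [2.036, 2.389, 0.002]
force: [-0.1, -0.3, 2.2]
opening: 0.488
```

apply_moves --rows '[{"ax":0,"ay":0,"az":0,"dx":0,"dy":0,"dz":0,"grip":70},{"ax":0,"ay":0,"az":0,"dx":0,"dy":0,"dz":0,"grip":70},{"ax":0,"ay":0,"az":0,"dx":0,"dy":0,"dz":0,"grip":70},{"ax":0,"ay":0,"az":0,"dx":0,"dy":0,"dz":0,"grip":70},{"ax":0,"ay":0,"az":0,"dx":0,"dy":0,"dz":-0.006,"grip":70},{"ax":0,"ay":0,"az":0,"dx":0,"dy":0,"dz":-0.012,"grip":70},{"ax":0,"ay":0,"az":0,"dx":0,"dy":0,"dz":-0.015,"grip":70},{"ax":0,"ay":0,"az":0,"dx":0,"dy":0,"dz":-0.01,"grip":40},{"ax":0,"ay":0,"az":0,"dx":0,"dy":0,"dz":0,"grip":0},{"ax":0,"ay":0,"az":0,"dx":0,"dy":0,"dz":0,"grip":0}]'

```text
time: 15.8
eef_pos: [0.571, 0.1094, 0.0281]
orientation: [2.036, 2.388, 0.003]
force: [0.2, 0.4, -0.2]
opening: 0.278
```

```bash
python3 -c "
from h import *
u=np.array([-.160,.987]);b=np.array([.570,.1093]);t=b-.046*u
to(t[0],t[1],.012,1.731)
p=robot.read_camera('side')
cv2.imwrite('pics/i.png',cv2.resize(p['color'][160:260,260:360,::-1],None,fx=6,fy=6,interpolation=cv2.INTER_CUBIC))"
```

```text
t 15.80 tool delta mm [-45.9  -1.   16.1] turn [ 0.0037  0.0013 -0.0012] f [ 0.22  0.37 -0.18] open 0.278 pos [0.571  0.1094 0.0281]
```

View pics/i.png

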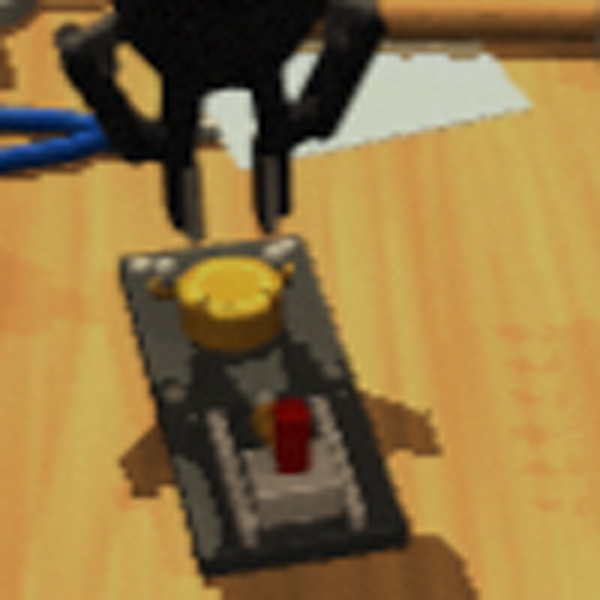

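```bash
python3 -c "
from h import *
p=robot.read_camera('side');u=np.array([-.160,.987]);v=np.array([-.987,-.16]);s=np.array([.5668,.1228])
for n,c,z in(('nose',(265,400),.024),('blanktop',(232,283),.030),('post top',(292,407),.061)):
  w=atz(p,np.array(c)/6+[260,160],z)[:2];print(n,w,(w-s)@u,(w-s)@v)
b=np.array([.570,.1093]);print((b-s)@u,(b-s)@v)
r=robot.place_of('blank_center',p)[:1]
for q in r: w=atz(p,q['xy'],.021)[:2];print(q,w,(w-s)@u,(w-s)@v)
"
```

```text
nose [0.58354607 0.03697611] -0.08738755352765575 -0.0027965433258963735
blanktop [0.57241801 0.11013141] -0.013402776552535767 -0.0035180067724967425
post top [ 0.59277134 -0.01426383] -0.13943740915983907 -0.00370349655241871
-0.013836500000000009 -0.000998399999999979
{'xy': [296.7, 211.9], 'conf': 0.79} [0.56689393 0.1023353 ] -0.020213683834501096 0.003181644843490951
```

apply_moves --rows '[{"ax":0.002,"ay":0,"az":0,"dx":-0.012,"dy":0,"dz":0,"grip":0},{"ax":0.002,"ay":0,"az":0,"dx":-0.015,"dy":-0.0005,"dz":0,"grip":0},{"ax":0,"ay":0,"az":0,"dx":-0.01,"dy":-0.0005,"dz":0,"grip":0},{"ax":0,"ay":0,"az":0,"dx":-0.004,"dy":0,"dz":0,"grip":0},{"ax":0,"ay":0,"az":0,"dx":0,"dy":0,"dz":0,"grip":0}]'

```text
time: 16.37
eef_pos: [0.5741, 0.0652, 0.0241]
orientation: [-2.034, -2.389, 0.01]
force: [-0.3, 0.1, -0.0]
opening: 0.001
```

```bash
cat >> h.py <<'E'
U=np.array([-.160,.987]);V=np.array([-.987,-.16]);S0=np.array([.5668,.1228])
def nst():
    s=robot.state();w=s["eef_pos"][:2]-S0;f=s["force"]
    print("t %.2f nest x %.1f y %.1f z %.1f  F_x %.1f F_y %.1f F_z %.1f open %.2f"%(s["time"],w@U*1e3,w@V*1e3,s["eef_pos"][2]*1e3,f[:2]@U,f[:2]@V,f[2],s["opening"]))
E
python3 -c "
from h import *
nst();t=S0-.058*U;to(t[0],t[1],-.015,1.731)"
```

```text
t 16.37 nest x -58.1 y 2.0 z 24.1  F_x 0.1 F_y 0.3 F_z -0.0 open 0.00
t 16.37 tool delta mm [ 0.1  2.3 39.1] turn [-0.0073  0.0009 -0.0002] f [-0.3   0.08 -0.03] open 0.001 pos [0.5741 0.0652 0.0241]
```

apply_moves --rows '[{"ax":-0.003,"ay":0,"az":0,"dx":0,"dy":0.001,"dz":0.006,"grip":0},{"ax":-0.003,"ay":0,"az":0,"dx":0,"dy":0.001,"dz":0.008,"grip":0},{"ax":0,"ay":0,"az":0,"dx":0,"dy":0,"dz":0.008,"grip":0},{"ax":0,"ay":0,"az":0,"dx":0,"dy":0,"dz":0.006,"grip":0},{"ax":0,"ay":0,"az":0,"dx":0,"dy":0,"dz":0.001,"grip":0}]'

```text
time: 16.78
eef_pos: [0.5756, 0.0656, -0.0086]
orientation: [-2.037, -2.39, 0.002]
force: [0.2, -0.8, -0.3]
opening: -0.0
```

```bash
python3 -c "
from h import *
nst();t=S0-.058*U;to(t[0],t[1],-.0155,1.731)"
```

```text
t 16.78 nest x -57.9 y 0.5 z -8.6  F_x -0.8 F_y -0.0 F_z -0.3 open -0.00
t 16.78 tool delta mm [-0.1  0.5  6.9] turn [-0.0015  0.0001 -0.0009] f [ 0.16 -0.75 -0.27] open -0.000 pos [ 0.5756  0.0656 -0.0086]
```

apply_moves --rows '[{"ax":0,"ay":0,"az":0,"dx":0,"dy":0.0005,"dz":0.002,"grip":0},{"ax":0,"ay":0,"az":0,"dx":0,"dy":0,"dz":0.002,"grip":0},{"ax":0,"ay":0,"az":0,"dx":0,"dy":0,"dz":0.001,"grip":0},{"ax":0,"ay":0,"az":0,"dx":0.002,"dy":0,"dz":0.0002,"grip":0},{"ax":0,"ay":0,"az":0,"dx":0.002,"dy":0,"dz":0,"grip":0},{"ax":0,"ay":0,"az":0,"dx":0.002,"dy":0,"dz":0,"grip":0}]'

```text
time: 17.28
eef_pos: [0.5742, 0.073, -0.0155]
orientation: [-2.034, -2.391, 0.004]
force: [-0.6, 0.3, 0.4]
opening: 0.0
```

```bash
python3 -c "
from h import *
nst();to(.5,0,-.0155,1.731)"
```

```text
t 17.28 nest x -50.4 y 0.7 z -15.5  F_x 0.4 F_y 0.6 F_z 0.4 open 0.00
t 17.28 tool delta mm [-60.2 -84.9   0.3] turn [-0.0036 -0.0005  0.0005] f [-0.63  0.31  0.43] open 0.000 pos [ 0.5742  0.073  -0.0155]
```

apply_moves --rows '[{"ax":0,"ay":0,"az":0,"dx":0.0012,"dy":0,"dz":0,"grip":0},{"ax":0,"ay":0,"az":0,"dx":0.0012,"dy":0,"dz":0,"grip":0},{"ax":0,"ay":0,"az":0,"dx":0.0012,"dy":0,"dz":0,"grip":0},{"ax":0,"ay":0,"az":0,"dx":0.0012,"dy":0,"dz":0,"grip":0},{"ax":0,"ay":0,"az":0,"dx":0.0006,"dy":0,"dz":0,"grip":0}]'

```text
time: 17.7
eef_pos: [0.574, 0.0793, -0.0144]
orientation: [-2.035, -2.393, 0.002]
force: [-0.9, -0.8, -0.5]
opening: 0.005
```

```bash
python3 -c "
from h import *
nst()"
```

```text
t 17.70 nest x -44.1 y -0.1 z -14.4  F_x -0.6 F_y 1.0 F_z -0.5 open 0.00
```

apply_moves --rows '[{"ax":0,"ay":0,"az":0,"dx":0.0005,"dy":0,"dz":0,"grip":0},{"ax":0,"ay":0,"az":0,"dx":0.0005,"dy":0,"dz":0,"grip":0},{"ax":0,"ay":0,"az":0,"dx":0.0005,"dy":0,"dz":0,"grip":0},{"ax":0,"ay":0,"az":0,"dx":0.0005,"dy":0,"dz":0,"grip":0},{"ax":0,"ay":0,"az":0,"dx":0.0005,"dy":0,"dz":0,"grip":0}]'

```text
time: 18.12
eef_pos: [0.5737, 0.0817, -0.0143]
orientation: [-2.035, -2.393, 0.002]
force: [0.6, 0.2, 0.0]
opening: 0.001
```

```bash
python3 -c "
from h import *
nst()"
```

```text
t 18.12 nest x -41.6 y -0.2 z -14.3  F_x 0.1 F_y -0.6 F_z 0.0 open 0.00
```

apply_moves --rows '[{"ax":0,"ay":0,"az":0,"dx":0.0005,"dy":0,"dz":0.0001,"grip":0},{"ax":0,"ay":0,"az":0,"dx":0.0005,"dy":0,"dz":0.0001,"grip":0},{"ax":0,"ay":0,"az":0,"dx":0.0005,"dy":0,"dz":0,"grip":0},{"ax":0,"ay":0,"az":0,"dx":0.0005,"dy":0,"dz":0,"grip":0},{"ax":0,"ay":0,"az":0,"dx":0.0005,"dy":0,"dz":0,"grip":0},{"ax":0,"ay":0,"az":0,"dx":0.0005,"dy":0,"dz":0,"grip":0},{"ax":0,"ay":0,"az":0,"dx":0.0005,"dy":0,"dz":0,"grip":0},{"ax":0,"ay":0,"az":0,"dx":0.0005,"dy":0,"dz":0,"grip":0}]'

```text
time: 18.78
eef_pos: [0.5731, 0.0859, -0.0145]
orientation: [-2.036, -2.392, 0.002]
force: [0.1, -0.8, -0.1]
opening: -0.0
```

apply_moves --rows '[{"ax":0,"ay":0,"az":0,"dx":0.0005,"dy":0,"dz":0,"grip":0},{"ax":0,"ay":0,"az":0,"dx":0.0005,"dy":0,"dz":0,"grip":0},{"ax":0,"ay":0,"az":0,"dx":0.0005,"dy":0,"dz":0,"grip":0},{"ax":0,"ay":0,"az":0,"dx":0.0005,"dy":0,"dz":0,"grip":0}]'

```text
time: 19.12
eef_pos: [0.5728, 0.0881, -0.0145]
orientation: [-2.036, -2.393, 0.002]
force: [-0.4, -0.5, 0.4]
opening: -0.003
```

```bash
python3 -c "
from h import *
nst()"
```

```text
t 19.12 nest x -35.2 y -0.3 z -14.5  F_x -0.4 F_y 0.4 F_z 0.4 open -0.00
```

apply_moves --rows '[{"ax":0,"ay":0,"az":0,"dx":0.0004,"dy":0,"dz":0,"grip":0},{"ax":0,"ay":0,"az":0,"dx":0.0004,"dy":0,"dz":0,"grip":0},{"ax":0,"ay":0,"az":0,"dx":0.0004,"dy":0,"dz":0,"grip":0},{"ax":0,"ay":0,"az":0,"dx":0.0004,"dy":0,"dz":0,"grip":0}]'

```text
time: 19.45
eef_pos: [0.5725, 0.0899, -0.0145]
orientation: [-2.036, -2.393, 0.002]
force: [0.9, -1.0, -1.1]
opening: -0.002
```

apply_moves --rows '[{"ax":0,"ay":0,"az":0,"dx":0.0004,"dy":0,"dz":0,"grip":0},{"ax":0,"ay":0,"az":0,"dx":0.0004,"dy":0,"dz":0,"grip":0},{"ax":0,"ay":0,"az":0,"dx":0.0004,"dy":0,"dz":0,"grip":0},{"ax":0,"ay":0,"az":0,"dx":0.0004,"dy":0,"dz":0,"grip":0}]'

```text
time: 19.78
eef_pos: [0.5724, 0.0915, -0.0145]
orientation: [2.036, 2.392, -0.002]
force: [-0.1, -0.7, -0.5]
opening: 0.002
```

apply_moves --rows '[{"ax":0,"ay":0,"az":0,"dx":0.0004,"dy":0,"dz":0,"grip":0},{"ax":0,"ay":0,"az":0,"dx":0.0004,"dy":0,"dz":0,"grip":0},{"ax":0,"ay":0,"az":0,"dx":0.0004,"dy":0,"dz":0,"grip":0},{"ax":0,"ay":0,"az":0,"dx":0.0004,"dy":0,"dz":0,"grip":0}]'

```text
time: 20.12
eef_pos: [0.5724, 0.0923, -0.0144]
orientation: [2.036, 2.391, -0.004]
force: [-0.1, -2.2, -0.2]
opening: -0.002
```

```bash
python3 -c "
from h import *
nst()"
```

```text
t 20.12 nest x -31.0 y -0.6 z -14.4  F_x -2.2 F_y 0.4 F_z -0.2 open -0.00
```

apply_moves --rows '[{"ax":0,"ay":0,"az":0,"dx":0.0004,"dy":0,"dz":0,"grip":0},{"ax":0,"ay":0,"az":0,"dx":0.0004,"dy":0,"dz":0,"grip":0},{"ax":0,"ay":0,"az":0,"dx":0.0004,"dy":0,"dz":0,"grip":0},{"ax":0,"ay":0,"az":0,"dx":0.0004,"dy":0,"dz":0,"grip":0}]'

```text
time: 20.45
eef_pos: [0.5723, 0.0923, -0.0144]
orientation: [2.036, 2.388, -0.007]
force: [1.1, -4.4, 0.2]
opening: -0.002
```

apply_moves --rows '[{"ax":0,"ay":0,"az":0,"dx":0.0004,"dy":0,"dz":0,"grip":0},{"ax":0,"ay":0,"az":0,"dx":0.0004,"dy":0,"dz":0,"grip":0},{"ax":0,"ay":0,"az":0,"dx":0.0004,"dy":0,"dz":0,"grip":0},{"ax":0,"ay":0,"az":0,"dx":0.0004,"dy":0,"dz":0,"grip":0}]'

```text
time: 20.78
eef_pos: [0.5723, 0.0924, -0.0144]
orientation: [2.036, 2.385, -0.011]
force: [0.9, -4.6, -0.6]
opening: -0.001
```

```bash
python3 -c "
from h import *
nst()"
```

```text
t 20.78 nest x -30.9 y -0.6 z -14.4  F_x -4.7 F_y -0.1 F_z -0.6 open -0.00
```

apply_moves --rows '[{"ax":0,"ay":0,"az":0,"dx":-0.003,"dy":0,"dz":0,"grip":0},{"ax":0,"ay":0,"az":0,"dx":-0.004,"dy":0,"dz":-0.003,"grip":0},{"ax":0,"ay":0,"az":0,"dx":-0.004,"dy":0,"dz":-0.012,"grip":0},{"ax":0,"ay":0,"az":0,"dx":0,"dy":0,"dz":-0.018,"grip":0},{"ax":0,"ay":0,"az":0,"dx":0,"dy":0,"dz":-0.018,"grip":0},{"ax":0,"ay":0,"az":0,"dx":0,"dy":0,"dz":-0.012,"grip":0},{"ax":0,"ay":0,"az":0,"dx":0,"dy":0,"dz":0,"grip":0}]'

```text
time: 21.37
eef_pos: [0.5712, 0.0861, 0.0501]
orientation: [-2.031, -2.389, 0.003]
force: [1.1, -0.2, 0.1]
opening: -0.0
```

```bash
python3 -c "
from h import *
nst();t=S0-.167*U-.002*V;to(t[0],t[1],.05,1.731)"
```

```text
t 21.37 nest x -36.9 y 1.5 z 50.1  F_x -0.4 F_y -1.1 F_z 0.1 open -0.00
t 21.37 tool delta mm [-130.1    3.4   -0.4] turn [-0.0053 -0.0038  0.0014] f [ 1.12 -0.25  0.08] open -0.000 pos [0.5712 0.0861 0.0501]
```

apply_moves --rows '[{"ax":-0.002,"ay":-0.002,"az":0,"dx":-0.02,"dy":0.001,"dz":0,"grip":0},{"ax":-0.002,"ay":-0.002,"az":0,"dx":-0.03,"dy":0.001,"dz":0,"grip":0},{"ax":0,"ay":0,"az":0,"dx":-0.03,"dy":0.001,"dz":0,"grip":0},{"ax":0,"ay":0,"az":0,"dx":-0.025,"dy":0,"dz":0,"grip":0},{"ax":0,"ay":0,"az":0,"dx":-0.012,"dy":0,"dz":0,"grip":0},{"ax":0,"ay":0,"az":0,"dx":0,"dy":0,"dz":0,"grip":0}]'

```text
time: 21.87
eef_pos: [0.5942, -0.0281, 0.0487]
orientation: [-2.023, -2.398, -0.009]
force: [0.5, 0.4, 0.1]
opening: -0.003
```

```bash
python3 -c "
from h import *
nst();t=S0-.167*U-.002*V;to(t[0],t[1],.006,1.731)"
```

```text
t 21.87 nest x -153.3 y -2.9 z 48.7  F_x 0.3 F_y -0.6 F_z 0.1 open -0.00
t 21.87 tool delta mm [-14.   -1.1  42.6] turn [ 0.0019 -0.0067  0.0091] f [0.5  0.4  0.12] open -0.003 pos [ 0.5942 -0.0281  0.0487]
```

apply_moves --rows '[{"ax":0,"ay":-0.003,"az":0.004,"dx":-0.006,"dy":0,"dz":0,"grip":0},{"ax":0,"ay":-0.003,"az":0.004,"dx":-0.006,"dy":0,"dz":0,"grip":0},{"ax":0,"ay":0,"az":0,"dx":-0.003,"dy":0,"dz":0.006,"grip":0},{"ax":0,"ay":0,"az":0,"dx":0,"dy":0,"dz":0.01,"grip":0},{"ax":0,"ay":0,"az":0,"dx":0,"dy":0,"dz":0.01,"grip":0},{"ax":0,"ay":0,"az":0,"dx":0,"dy":0,"dz":0.008,"grip":0},{"ax":0,"ay":0,"az":0,"dx":0,"dy":0,"dz":0.002,"grip":0}]'

```text
time: 22.45
eef_pos: [0.595, -0.0385, 0.0077]
orientation: [-2.029, -2.394, -0.004]
force: [-0.5, 0.9, 0.6]
opening: -0.0
```

```bash
python3 -c "
from h import *
nst();t=S0-.167*U-.002*V;to(t[0],t[1],.006,1.731)"
```

```text
t 22.45 nest x -163.8 y -2.0 z 7.7  F_x 0.9 F_y 0.3 F_z 0.6 open -0.00
t 22.45 tool delta mm [-3.2 -0.   1.7] turn [ 0.     -0.0042  0.0046] f [-0.47  0.87  0.55] open -0.000 pos [ 0.595  -0.0385  0.0077]
```

apply_moves --rows '[{"ax":0,"ay":0,"az":0,"dx":0.0015,"dy":0,"dz":0.0005,"grip":0},{"ax":0,"ay":0,"az":0,"dx":0.0015,"dy":0,"dz":0,"grip":0},{"ax":0,"ay":0,"az":0,"dx":0.0015,"dy":0,"dz":0,"grip":0},{"ax":0,"ay":0,"az":0,"dx":0.0015,"dy":0,"dz":0,"grip":0},{"ax":0,"ay":0,"az":0,"dx":0.0015,"dy":0,"dz":0,"grip":0},{"ax":0,"ay":0,"az":0,"dx":0.0015,"dy":0,"dz":0,"grip":0},{"ax":0,"ay":0,"az":0,"dx":0.0015,"dy":0,"dz":0,"grip":0},{"ax":0,"ay":0,"az":0,"dx":0.0015,"dy":0,"dz":0,"grip":0}]'

```text
time: 23.12
eef_pos: [0.5921, -0.0304, 0.0052]
orientation: [2.032, 2.393, -0.013]
force: [-0.1, -6.3, -3.6]
opening: -0.001
```

```bash
python3 -c "
from h import *
nst();t=S0-.1*U-.002*V;to(t[0],t[1],.006,1.731)"
```

```text
t 23.12 nest x -155.3 y -0.5 z 5.2  F_x -6.2 F_y 1.1 F_z -3.6 open -0.00
t 23.12 tool delta mm [55.3  1.6 -1.2] turn [-0.0046  0.0068  0.0027] f [-0.13 -6.33 -3.57] open -0.001 pos [ 0.5921 -0.0304  0.0052]
```

apply_moves --rows '[{"ax":-0.001,"ay":0.002,"az":0,"dx":0.0025,"dy":0.0002,"dz":-0.0003,"grip":0},{"ax":-0.001,"ay":0.002,"az":0,"dx":0.0025,"dy":0.0002,"dz":-0.0003,"grip":0},{"ax":-0.001,"ay":0.002,"az":0,"dx":0.0025,"dy":0.0002,"dz":0,"grip":0},{"ax":0,"ay":0.001,"az":0,"dx":0.0025,"dy":0,"dz":0,"grip":0},{"ax":0,"ay":0.001,"az":0,"dx":0.0025,"dy":0,"dz":0,"grip":0},{"ax":0,"ay":0.001,"az":0,"dx":0.0025,"dy":0,"dz":0,"grip":0},{"ax":0,"ay":0.001,"az":0,"dx":0.0025,"dy":0,"dz":0,"grip":0},{"ax":0,"ay":0.001,"az":0,"dx":0.0025,"dy":0,"dz":0,"grip":0}]'

```text
time: 23.78
eef_pos: [0.5915, -0.0277, 0.0057]
orientation: [2.037, 2.368, -0.034]
force: [0.9, -7.9, -3.4]
opening: 0.002
```

```bash
python3 -c "
from h import *
nst();t=S0-.1*U-.002*V;to(t[0],t[1],.006,1.731)"
```

```text
t 23.78 nest x -152.5 y -0.3 z 5.7  F_x -7.9 F_y 0.4 F_z -3.4 open 0.00
t 23.78 tool delta mm [52.5  1.1 -1.7] turn [-0.0047  0.0277 -0.0105] f [ 0.89 -7.87 -3.42] open 0.002 pos [ 0.5915 -0.0277  0.0057]
```

apply_moves --rows '[{"ax":0,"ay":0.015,"az":0,"dx":0.005,"dy":0.0002,"dz":0,"grip":0},{"ax":0,"ay":0.015,"az":0,"dx":0.005,"dy":0.0002,"dz":0,"grip":0},{"ax":0,"ay":0.01,"az":0,"dx":0.005,"dy":0.0002,"dz":0,"grip":0},{"ax":0,"ay":0.01,"az":0,"dx":0.005,"dy":0,"dz":0,"grip":0}]'

```text
time: 24.12
eef_pos: [0.5895, -0.0163, 0.0053]
orientation: [-2.05, -2.367, 0.001]
force: [1.1, -6.6, -4.8]
opening: -0.002
```

```bash
python3 -c "
from h import *
nst();t=S0-.1*U-.002*V;to(t[0],t[1],.006,1.731)"
```

```text
t 24.12 nest x -140.9 y -0.2 z 5.3  F_x -6.7 F_y -0.0 F_z -4.8 open -0.00
t 24.12 tool delta mm [41.   1.1 -0.4] turn [-0.0069 -0.0074 -0.017 ] f [ 1.1  -6.61 -4.76] open -0.002 pos [ 0.5895 -0.0163  0.0053]
```

apply_moves --rows '[{"ax":-0.001,"ay":0.006,"az":-0.003,"dx":0.004,"dy":0.0002,"dz":0,"grip":0},{"ax":-0.001,"ay":0.006,"az":-0.003,"dx":0.004,"dy":0.0002,"dz":0,"grip":0},{"ax":-0.001,"ay":0.006,"az":-0.003,"dx":0.004,"dy":0.0002,"dz":0,"grip":0},{"ax":-0.001,"ay":0.006,"az":-0.003,"dx":0.004,"dy":0,"dz":0,"grip":0},{"ax":0,"ay":0.006,"az":0,"dx":0.004,"dy":0,"dz":0,"grip":0},{"ax":0,"ay":0.006,"az":0,"dx":0.004,"dy":0,"dz":0,"grip":0}]'

```text
time: 24.62
eef_pos: [0.5879, -0.0058, 0.0052]
orientation: [-2.042, -2.363, -0.013]
force: [1.5, -7.3, -3.7]
opening: -0.001
```

```bash
python3 -c "
from h import *
nst();t=S0-.1*U-.002*V;to(t[0],t[1],.006,1.731)"
```

```text
t 24.62 nest x -130.3 y -0.3 z 5.2  F_x -7.4 F_y -0.3 F_z -3.7 open -0.00
t 24.62 tool delta mm [30.3  1.3 -0.2] turn [-0.0055 -0.0193 -0.0147] f [ 1.52 -7.25 -3.72] open -0.001 pos [ 0.5879 -0.0058  0.0052]
```

apply_moves --rows '[{"ax":-0.001,"ay":0,"az":-0.004,"dx":0.0045,"dy":0.0003,"dz":0,"grip":0},{"ax":-0.001,"ay":0,"az":-0.004,"dx":0.0045,"dy":0.0003,"dz":0,"grip":0},{"ax":-0.001,"ay":0,"az":-0.004,"dx":0.0045,"dy":0.0003,"dz":0,"grip":0},{"ax":0,"ay":0.002,"az":0,"dx":0.0045,"dy":0,"dz":0,"grip":0},{"ax":0,"ay":0.003,"az":0,"dx":0.0045,"dy":0,"dz":0,"grip":0},{"ax":0,"ay":0.003,"az":0,"dx":0.0045,"dy":0,"dz":0,"grip":0}]'

```text
time: 25.12
eef_pos: [0.5857, 0.0075, 0.0053]
orientation: [-2.049, -2.375, 0.005]
force: [0.7, -7.1, -3.9]
opening: 0.001
```

```bash
python3 -c "
from h import *
nst();t=S0-.1*U-.002*V;to(t[0],t[1],.006,1.731)
p=robot.read_camera('side')
cv2.imwrite('pics/j.png',cv2.resize(p['color'][170:250,260:340,::-1],None,fx=7.5,fy=7.5,interpolation=cv2.INTER_CUBIC))"
```

```text
t 25.12 nest x -116.8 y -0.2 z 5.3  F_x -7.1 F_y 0.5 F_z -3.9 open 0.00
t 25.12 tool delta mm [16.9  1.5 -0.6] turn [-0.0058 -0.0015 -0.0128] f [ 0.69 -7.12 -3.89] open 0.001 pos [0.5857 0.0075 0.0053]
```

apply_moves --rows '[{"ax":-0.001,"ay":0.003,"az":-0.004,"dx":0.0042,"dy":0.0003,"dz":0,"grip":0},{"ax":-0.001,"ay":0.003,"az":-0.004,"dx":0.0042,"dy":0.0003,"dz":0,"grip":0},{"ax":-0.001,"ay":0.003,"az":-0.004,"dx":0.0042,"dy":0.0003,"dz":0,"grip":0},{"ax":0,"ay":0.003,"az":0,"dx":0.0035,"dy":0,"dz":0,"grip":0}]'

```text
time: 25.5
eef_pos: [0.5846, 0.0155, 0.0054]
orientation: [-2.043, -2.384, 0.009]
force: [1.3, -7.4, -3.1]
opening: -0.002
```

```bash
python3 -c "
from h import *
nst();t=S0-.1*U-.002*V;to(t[0],t[1],.006,1.731)"
```

```text
t 25.50 nest x -108.8 y -0.4 z 5.4  F_x -7.5 F_y -0.0 F_z -3.1 open -0.00
t 25.50 tool delta mm [ 8.8  1.6 -0.6] turn [-0.0051  0.0024 -0.0064] f [ 1.25 -7.44 -3.14] open -0.002 pos [0.5846 0.0155 0.0054]
```

apply_moves --rows '[{"ax":-0.001,"ay":0.003,"az":-0.002,"dx":0.003,"dy":0.0003,"dz":0,"grip":0},{"ax":-0.001,"ay":0.003,"az":-0.002,"dx":0.003,"dy":0.0003,"dz":0,"grip":0},{"ax":-0.001,"ay":0.003,"az":-0.002,"dx":0.003,"dy":0.0003,"dz":0,"grip":0}]'

```text
time: 25.75
eef_pos: [0.5842, 0.0182, 0.0054]
orientation: [2.041, 2.386, -0.01]
force: [-0.6, -7.4, -2.9]
opening: -0.007
```

apply_moves --rows '[{"ax":0,"ay":0.003,"az":0,"dx":0.003,"dy":0,"dz":0,"grip":0},{"ax":0,"ay":0.003,"az":0,"dx":0.003,"dy":0,"dz":0,"grip":0},{"ax":0,"ay":0.003,"az":0,"dx":0.003,"dy":0,"dz":0,"grip":0}]'

```text
time: 26.0
eef_pos: [0.5837, 0.0208, 0.0055]
orientation: [2.046, 2.38, -0.014]
force: [0.3, -7.2, -3.2]
opening: 0.0
```

```bash
python3 -c "
from h import *
nst();t=S0-.1*U-.002*V;to(t[0],t[1],.006,1.731)"
```

```text
t 26.00 nest x -103.4 y -0.3 z 5.5  F_x -7.2 F_y 0.9 F_z -3.2 open 0.00
t 26.00 tool delta mm [ 3.5  1.6 -0.6] turn [-0.0049  0.0084 -0.0097] f [ 0.27 -7.21 -3.24] open 0.000 pos [0.5837 0.0208 0.0055]
```

apply_moves --rows '[{"ax":-0.001,"ay":0.006,"az":-0.002,"dx":0.003,"dy":0.0003,"dz":0,"grip":0},{"ax":-0.001,"ay":0.006,"az":-0.002,"dx":0.003,"dy":0.0003,"dz":0,"grip":0}]'

```text
time: 26.17
eef_pos: [0.5834, 0.0227, 0.0054]
orientation: [2.047, 2.383, -0.009]
force: [-0.1, -7.6, -2.9]
opening: -0.003
```

apply_moves --rows '[{"ax":0,"ay":0.005,"az":-0.002,"dx":0.003,"dy":0,"dz":0,"grip":0},{"ax":0,"ay":0.005,"az":-0.002,"dx":0.003,"dy":0,"dz":0,"grip":0}]'

```text
time: 26.33
eef_pos: [0.5831, 0.0244, 0.0054]
orientation: [-2.045, -2.383, 0.008]
force: [1.0, -7.3, -4.0]
opening: 0.001
```

```bash
python3 -c "
from h import *
nst();t=S0-.1*U-.002*V;to(t[0],t[1],.006,1.731)"
```

```text
t 26.33 nest x -99.8 y -0.3 z 5.4  F_x -7.3 F_y 0.2 F_z -4.0 open 0.00
t 26.33 tool delta mm [-0.2  1.7 -0.6] turn [-0.0047  0.0019 -0.0077] f [ 0.97 -7.25 -4.03] open 0.001 pos [0.5831 0.0244 0.0054]
```

apply_moves --rows '[{"ax":0,"ay":0.004,"az":-0.002,"dx":0.0028,"dy":0.0003,"dz":0,"grip":0},{"ax":0,"ay":0.004,"az":-0.002,"dx":0.0028,"dy":0.0003,"dz":0,"grip":0}]'

```text
time: 26.5
eef_pos: [0.5829, 0.0256, 0.0054]
orientation: [-2.043, -2.383, 0.009]
force: [0.5, -7.2, -3.4]
opening: 0.001
```

apply_moves --rows '[{"ax":0,"ay":0.004,"az":0,"dx":0.0028,"dy":0.0003,"dz":0,"grip":0},{"ax":0,"ay":0.004,"az":0,"dx":0.0028,"dy":0.0003,"dz":0,"grip":0}]'

```text
time: 26.67
eef_pos: [0.5826, 0.0264, 0.0054]
orientation: [-2.047, -2.379, 0.012]
force: [0.4, -8.2, -3.3]
opening: 0.003
```

```bash
python3 -c "
from h import *
nst();t=S0-.1*U-.002*V;to(t[0],t[1],.006,1.731)"
```

```text
t 26.67 nest x -97.6 y -0.2 z 5.4  F_x -8.2 F_y 0.9 F_z -3.3 open 0.00
t 26.67 tool delta mm [-2.3  1.8 -0.6] turn [-0.008   0.0027 -0.0102] f [ 0.39 -8.2  -3.34] open 0.003 pos [0.5826 0.0264 0.0054]
```

apply_moves --rows '[{"ax":-0.001,"ay":0.004,"az":-0.002,"dx":0.0028,"dy":0.0003,"dz":0,"grip":0}]'

```text
time: 26.75
eef_pos: [0.5826, 0.0266, 0.0054]
orientation: [-2.047, -2.38, 0.013]
force: [-0.7, -9.1, -3.0]
opening: 0.0
```

apply_moves --rows '[{"ax":-0.001,"ay":0.004,"az":-0.002,"dx":0.0028,"dy":0.0003,"dz":0,"grip":0}]'

```text
time: 26.83
eef_pos: [0.5826, 0.0267, 0.0054]
orientation: [-2.047, -2.381, 0.014]
force: [0.5, -8.6, -3.1]
opening: -0.002
```

```bash
python3 -c "
from h import *
nst();t=S0-.1*U-.002*V;to(t[0],t[1],.006,1.731)"
```

```text
t 26.83 nest x -97.4 y -0.2 z 5.4  F_x -8.6 F_y 0.9 F_z -3.1 open -0.00
t 26.83 tool delta mm [-2.6  1.8 -0.6] turn [-0.0076  0.0047 -0.0099] f [ 0.49 -8.61 -3.1 ] open -0.002 pos [0.5826 0.0267 0.0054]
```

apply_moves --rows '[{"ax":-0.001,"ay":0.004,"az":-0.002,"dx":0.0033,"dy":0.0003,"dz":0,"grip":0},{"ax":-0.001,"ay":0.004,"az":-0.002,"dx":0.0033,"dy":0.0003,"dz":0,"grip":0}]'

```text
time: 27.0
eef_pos: [0.5825, 0.0273, 0.0054]
orientation: [2.048, 2.381, -0.017]
force: [0.9, -10.0, -2.7]
opening: -0.001
```

apply_moves --rows '[{"ax":0,"ay":0.004,"az":0,"dx":0.0034,"dy":0,"dz":0,"grip":0}]'

```text
time: 27.08
eef_pos: [0.5824, 0.0275, 0.0055]
orientation: [2.05, 2.378, -0.019]
force: [1.6, -9.9, -4.6]
opening: -0.003
```

```bash
python3 -c "
from h import *
nst()"
```

```text
t 27.08 nest x -96.5 y -0.2 z 5.5  F_x -10.1 F_y -0.0 F_z -4.6 open -0.00
```

apply_moves --rows '[{"ax":0,"ay":0,"az":0,"dx":-0.003,"dy":0,"dz":0,"grip":0},{"ax":0,"ay":0,"az":0,"dx":-0.006,"dy":0,"dz":0,"grip":0},{"ax":0,"ay":0,"az":0,"dx":-0.008,"dy":0,"dz":0,"grip":0},{"ax":0,"ay":0,"az":0,"dx":-0.004,"dy":0,"dz":-0.01,"grip":0},{"ax":0,"ay":0,"az":0,"dx":0,"dy":0,"dz":-0.02,"grip":0},{"ax":0,"ay":0,"az":0,"dx":0,"dy":0,"dz":-0.025,"grip":0},{"ax":0,"ay":0,"az":0,"dx":-0.01,"dy":0,"dz":-0.025,"grip":0},{"ax":0,"ay":0,"az":0,"dx":-0.01,"dy":0,"dz":-0.01,"grip":0},{"ax":0,"ay":0,"az":0,"dx":0,"dy":0,"dz":0,"grip":0}]'

```text
time: 27.83
eef_pos: [0.5895, -0.0153, 0.1038]
orientation: [2.05, 2.378, -0.015]
force: [-0.3, -0.0, 1.1]
opening: -0.004
```

```bash
python3 -c "
from h import *
nst()
p=robot.read_camera('side')
cv2.imwrite('pics/k.png',cv2.resize(p['color'][165:265,260:360,::-1],None,fx=6,fy=6,interpolation=cv2.INTER_CUBIC))"
```

```text
t 27.83 nest x -139.9 y -0.3 z 103.8  F_x 0.0 F_y 0.3 F_z 1.1 open -0.00
```

View pics/k.png

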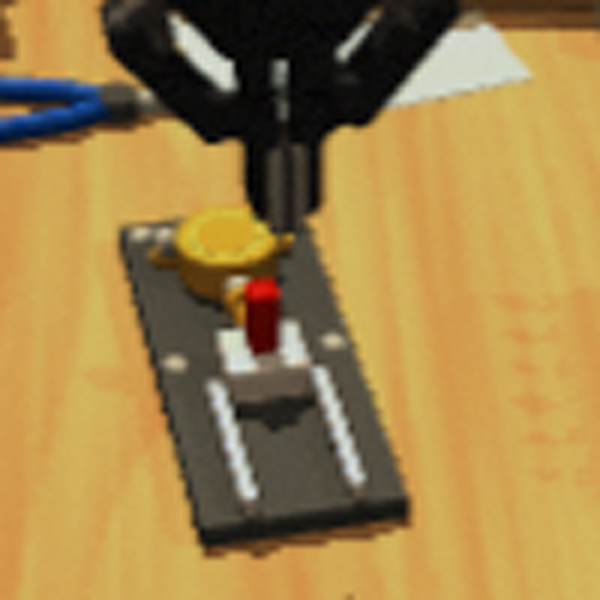

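The picture shows the blank (crop 225, 245) between the studs, the nose ball (235, 290) against its rear edge, and the arm clear of everything.

```bash
python3 -c "
from bench import robot
print(robot.job_done(),robot.state()['time'])"
```

```text
the job is handed in; nothing more can be done
the job is handed in; nothing more can be done
```

I moved the blank from the block onto the nest plate, nudged it home against both studs, and slid the clamp up until its nose pressed on it. The job was handed in at about 28 s, and no verdict came back.

**Nudge:** I pushed with the shut fingers. The blank stalled and held at about 4.5 N along the nest's x axis for over 0.5 s, with almost no sideways force. I took that as bearing on both studs; stud loads can't be read directly. The clamp was still well back.

**Clamp:** The push at the post rose from the 7.2 N sliding force to about 10 N over roughly 1.5–2 mm. That suggests about 3 N at the nose and on each stud, well under the 15 N limit.

**Last checks:** The final picture shows the blank flat between the studs with the nose touching it. The robot was clear, with only sensor noise on the force reading, and the pliers beside the nest looked undisturbed. I did not re-check the other loose things.

**What disagreed:**
- **Finger height:** the fingertips turned out to be about 32 mm higher than the reported tool height. My first grasp closed above the blank, and I touched its top twice at about 12–13 N to find the offset.
- **Seat position:** the blank stopped about 2 mm beyond where I had measured the seat in the pictures. I trusted the contact, so the 2.5 mm limit rests on the studs and not on a separate measurement.

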